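Empty the router's catch tray into the tote and ticket it

TASK

The router has finished a batch of birch sanding blocks: pull the catch tray out from under its clear guard, stand every block base down on the floor of the blue tote, none on top of another, and then push the empty tray fully home. Move the job ticket to the tote too: take it off its stand by its spring clip and clip it upright onto the tote's rim, the jaws well down over the wall and the ticket hanging on the outside. Leave the other things on the desk where they are.

Things in the scene. Friction and masses are not known exactly. Their poses are not given: they have to be found in the camera images.
- block1: Finished birch sanding block (3 to 5 of the five are present, the rest read None): base 84 x 56 x 14 mm, along its middle a grip rib 70 long x 16 wide, 44 mm high over all; 50 to 100 g. Origin at the centre of its underside, x along the rib, y across it, z up. Starts base down on the tray floor; pinch the rib's long sides from above.
- block2: Finished birch sanding block (3 to 5 of the five are present, the rest read None): base 84 x 56 x 14 mm, along its middle a grip rib 70 long x 16 wide, 44 mm high over all; 50 to 100 g. Origin at the centre of its underside, x along the rib, y across it, z up. Starts base down on the tray floor; pinch the rib's long sides from above.
- block3: Finished birch sanding block (3 to 5 of the five are present, the rest read None): base 84 x 56 x 14 mm, along its middle a grip rib 70 long x 16 wide, 44 mm high over all; 50 to 100 g. Origin at the centre of its underside, x along the rib, y across it, z up. Starts base down on the tray floor; pinch the rib's long sides from above.
- block4: Finished birch sanding block (3 to 5 of the five are present, the rest read None): base 84 x 56 x 14 mm, along its middle a grip rib 70 long x 16 wide, 44 mm high over all; 50 to 100 g. Origin at the centre of its underside, x along the rib, y across it, z up. Starts base down on the tray floor; pinch the rib's long sides from above.
- block5: Finished birch sanding block (3 to 5 of the five are present, the rest read None): base 84 x 56 x 14 mm, along its middle a grip rib 70 long x 16 wide, 44 mm high over all; 50 to 100 g. Origin at the centre of its underside, x along the rib, y across it, z up. Starts base down on the tray floor; pinch the rib's long sides from above.
- outfeed: The router's part outfeed, fixed to the desk: a low white tunnel roofed by a clear flat guard (underside 64 mm, top 72 mm above the desk, 284 mm wide, 460 mm long). Origin on the desk under the middle of the roof's open lip; x across the tunnel, +y straight out of it, the way the tray is pulled; the roof covers y from 0 to -460 mm.
- tray (a joint): Travel in m of the aluminium catch tray, which slides out of the tunnel along the outfeed's +y: 0 fully home, 0.24 at the end stop. About 3 N of friction; stays where it is left. At home all the blocks lie under the guard.
- tray_floor (a point): Centre of the tray's floor, on its upper face 10 mm above the desk; axes parallel to the outfeed's. The tray is 250 mm wide (x) and 270 mm long (y) outside, walls 3 to 4 mm thick, rim 54 mm above the desk. This point is at outfeed y = -123 mm + travel.
- tray_handle (a point): Middle of the tray's black bow handle: a level round bar 12 mm thick, 110 mm long, parallel to the outfeed's x, 46 mm above the desk, its middle line 36 mm in front of the tray's front wall (30 mm clear for a finger). Pinch it from above, across the bar. Axes parallel to the outfeed's.
- tote: Loose blue open tote, outside 220 mm (its x) x 320 mm (its y) x 85 mm high, upright walls 5 mm thick with plain edges, floor 5 mm thick, 0.55 to 0.9 kg. Origin at the centre of its underside, z up.
- ticket_stand: Small fixed stand for the ticket clip: wooden foot 60 x 80 x 14 mm and an upright steel plate 5 mm thick (x), 70 mm wide (y), its top edge 82 mm above the desk. Origin at the centre of the underside, x across the plate.
- ticket_clip: Red spring clip like a big clothes peg, 30 mm wide (y), 70 g, bearing a yellow ticket; starts clamped upright on the stand's plate, jaws down. Origin on its hinge pin, 16 mm above the plate's top edge at the start; z up, y along the pin; the half with the ticket is on +x. This pose is that half's, which turns by 0.18 rad when the clip is squeezed.
- clip_handles (a point): Between the clip's two splayed handles, 30 mm above the pin. They reach from 3 to 47 mm above the pin; over their outer faces 24 mm at the bottom, 39 mm at the top. Squeezed from above across the clip's x (about 10 N on each) they reach a stop, where they are parallel and about 24 mm over all. Moves with the ticket's half.
- clip_jaws (a point): Between the jaws, 21 mm below the pin. The jaws reach from 4 to 38 mm below the pin, with straight inner faces, 5 mm apart when clamped on a 5 mm wall. Squeezing the handles to the stop opens the jaw tips to about 18 mm; let go, they shut by spring with about 7 N. Moves with the ticket's half.
- clip_jaw (a joint): Angle in rad of the clip's other half against the half with the ticket: 0 when clamped on a 5 mm wall (the stand's plate or a tote wall), -0.10 shut on nothing, 0.36 squeezed to the stop.
- ticket (a point): Centre of the yellow ticket, a stiff plate 2 mm thick, 70 mm wide and 52 mm high, fixed outside the clip's +x jaw: 13 mm to +x of the clip's origin and 31 mm below it. Axes as the clip's.
- mouse: Bystander: black computer mouse, 100 x 60 x 30 mm, origin at the centre of its underside.
- spray_bottle: Bystander: bottle with a blue cap, 72 mm across and 190 mm high, origin at the centre of its underside.
- spanner: Bystander: spanner 150 mm long lying along its x.
Not all that is in view belongs to the job. Of the things that look like the ticket_clip, the larger one is meant.

How it is judged (in metres and radians):
On the way, in this order (a step that is already met when the one before it is completed fails the run):
1. the catch tray is pulled out (travel over 150 mm) (value of joint tray above 0.15 m), for 0.1 s.
2. every block stands base down on the tote's floor (x of block1 in the frame of tote between -0.085 and 0.085 m and y of block1 in the frame of tote between -0.135 and 0.135 m and z of each of block1, block2, block3, block4, block5 in the frame of tote below 0.013 m and angle between each of block1, block2, block3, block4, block5's own z axis and vertical below 0.15 rad and x of block2 in the frame of tote between -0.085 and 0.085 m and y of block2 in the frame of tote between -0.135 and 0.135 m and x of block3 in the frame of tote between -0.085 and 0.085 m and y of block3 in the frame of tote between -0.135 and 0.135 m and x of block4 in the frame of tote between -0.085 and 0.085 m and y of block4 in the frame of tote between -0.135 and 0.135 m and x of block5 in the frame of tote between -0.085 and 0.085 m and y of block5 in the frame of tote between -0.135 and 0.135 m), for 0.2 s.
3. the tray is fully home (travel under 8 mm) (value of joint tray below 0.008 m), for 0.2 s.
At the end, for the whole second after the job is handed in: All blocks present stand on the tote's floor (within 8 mm and 0.15 rad); tray within 8 mm of home; tote level; clip clamped on a tote wall (over 2 N), within 0.25 rad of upright, pin under 30 mm above the rim and within 9 mm of the wall's middle plane, ticket outside (all of step 2 and value of joint tray below 0.008 m and angle between tote's own z axis and vertical below 0.1 rad and ((x of ticket_clip in the frame of tote between 0.0985 and 0.1165 m and y of ticket_clip in the frame of tote between -0.15 and 0.15 m and x of ticket in the frame of tote above 0.1115 m) or (x of ticket_clip in the frame of tote between -0.1165 and -0.0985 m and y of ticket_clip in the frame of tote between -0.15 and 0.15 m and x of ticket in the frame of tote below -0.1115 m) or (y of ticket_clip in the frame of tote between 0.1485 and 0.1665 m and x of ticket_clip in the frame of tote between -0.1 and 0.1 m and y of ticket in the frame of tote above 0.1615 m) or (y of ticket_clip in the frame of tote between -0.1665 and -0.1485 m and x of ticket_clip in the frame of tote between -0.1 and 0.1 m and y of ticket in the frame of tote below -0.1615 m)) and z of ticket_clip in the frame of tote below 0.115 m and angle between ticket_clip's own z axis and vertical below 0.25 rad and contact force between ticket_clip and tote above 2 N); the robot touches nothing.
It fails at once if a bystander is moved by more than 40 mm (distance of any of mouse, spray_bottle, spanner from where it was at the start of the episode above 0.04 m).
It fails at once if the tote is tipped by more than 0.5 rad (angle between tote's own z axis and vertical above 0.5 rad).
Of block1, block2, block3, block4, block5 only 3 to 5 are there at a start; the rules pass over those that are not, and their reading is None.
At some moment in a run one of block1, block2, block3, block4, block5, tote may be knocked a few centimetres aside while the robot is not near it.
It also fails if it takes over 210 s, if anything falls off the work surface, if the arm or the gripper's body presses on something with over 40 N, if the wrist force passes 120 N, or if a joint passes its speed limit or range.

ROBOT

A 7-joint arm with a two-finger parallel gripper is mounted at the origin on the work surface. World frame = base frame: x ahead of the robot, y to its left, z up, the work surface at z = 0. Lengths are in mm, angles in rad, forces in N, time in s.
With the tool pointing down it reaches from about 400 to 875 mm from the base axis. Payload 4.4 kg.
Tool frame: the origin (TCP) lies at the very end of the fingers, on their centre line; the grasp point (between the pads) lies 19 mm behind it; z points along the fingers, x is the direction in which the jaws open and shut, and the axes are right-handed (so a half turn about z gives the same grasp; the last joint's range is limited). The gripper opens to 85 mm and grips with 20 to 120 N. Pads are 22 mm wide; open, the fingers measure 114 mm over their backs; the gripper's body (76 mm by 85 mm) begins 54 mm behind the grasp point. The pads swing forward as they close: fully open they stand 13 mm farther back than shut.
Start: joints at [1.207, 0.628, 0.038, 1.517, -0.027, 0.996, -0.02], TCP at [190.749, -621.396, 231.313] pointing down, gripper open.
Joint ranges: [-3.06, 3.06], [-0.37, 2.12], [-1.25, 1.32], [0.18, 2.47], [-1.1, 4.24], [0.23, 1.98], [-2.94, 2.94]. Speed limits (rad/s): [2.57, 2.57, 3.14, 3.14, 3.14, 3.14, 3.14].

INTERFACE

Orientations are given as [roll, pitch, yaw] about the fixed x, y, z axes, in that order (R = Rz(yaw) Ry(pitch) Rx(roll)).
In Python, from cell import ctrl, get_image, job, models gives the robot as it stands.
- The arm moves only by the tool move_arm, never from a script. Its argument "moves" is a list that holds one entry, the list of rows, each a list of 6 numbers: the shift along the tool's x, y, z in m, then the turn, a rotation vector about the tool's x, y, z in rad. A call has 1 to 20 rows; each row is the pose to reach, as a shift and turn from the pose commanded when the call began, along the tool's axes at that moment; what a row does not reach only later rows make up. A row lasts 1/8 s, in which the tool goes at most 62.5 mm and 10.7 degrees, less where a joint would pass 70% of its speed; a pose out of reach is approached as far as the arm can. A call with a gripper value outside its range is refused whole. "jaw" is the opening, from 0 (shut) to 1 (fully open), set as the call begins (left out, the last holds). The fingers move at their own pace and stop on an object; the grip force is fixed at half the most. Time passes only in rows, so rows that repeat a pose let the fingers close. It gives the time, the measured TCP pose, the force and the opening at its end, in the units of the state.
- ctrl.read_state(): the state, without advancing time (a new reading comes with each control period).
- get_image(name): name is "side" or "top"; returns a dict with "color" (480x640x3 uint8, blue, green, red), "fov_y" (degrees; the focal length in pixels is half the picture's height over the tangent of half this angle, whatever the lens; pixels are square), "cx", "cy" (the principal point, pixels), "origin" and "orientation" of the camera in the world. Camera axes: x right, y up, looking along -z (the intrinsics and any distortion apply to the point x, -y, -z); pixel columns grow to the right and rows downward; lengths in mm; the calibration is good to about 2 mm. A picture is of the moment at which its call begins. There is no depth.
- job.finish_job(): hands the job in, once; it reports no verdict.
Trained networks look in the newest picture that a camera, given by its name, has taken for a name from the list of things; names that differ only in an ending like _2 or _b are one class to them, and where a whole thing is asked for, a point or a joint stands for the part that bears it (a point fixed in the world has none). Each returns a list of dicts, best first, with "score" (0 to 1); they miss things now and then, are a little off and sometimes report something else, mostly with a low value. They report only what shows in the picture. A call takes as long as a camera call. They do not tell look-alikes from the thing itself.
- models.cut_out(camera, thing): "pixels" (480x640 bool, what is visible of it) and "uv" ([column, row] in pixels, amid what is visible of it).
- models.place_of(camera, thing): "uv" ([column, row] in pixels: a listed point, or the origin of a listed thing).
The state is a dict: "clock": time; "qpos": joint angles; "qd": joint speeds; "tau": joint torques, N m; "eef_pos": TCP position; "tool_rot": TCP orientation; "force": force on the tool from outside, world axes, zero at the start; "torque": the same for the moment, N m; "width": finger opening in mm.
Only numpy, scipy, OpenCV 4.12 (cv2) and the standard library are available. Lean on these libraries where they do the work, as an engineer would, in place of code of your own. Each camera call takes 0.05 s, during which the arm holds its last target.

## Working session

There is one attempt and no reset: what is moved stays moved. The work goes in short steps, Python scripts to look and compute and a tool call to move; the robot and the scene stay as the last step left them, time stands still between calls to the robot, and variables do not carry over. Pictures are saved under pics/ and viewed, and the job is handed in when it is done.

Besides the shell and the picture viewer there is one more tool, called after "Emit:" as name([rows], argument=value, ...), one row to a line, values as JSON. move_arm: Moves the arm, as the interface text tells. Its arguments: {"type":"object","properties":{"moves":{"type":"array","items":{"type":"array","items":{"type":"array","items":{"type":"number"}}}},"jaw":{"type":"number"}},"required":["moves"]}

```bash
mkdir -p pics; ls
cat > h.py <<'E'
import numpy as np, cv2
from cell import ctrl,get_image,job,models
from scipy.spatial.transform import Rotation as R
def snap(n,f):
    im=get_image(n); cv2.imwrite('pics/'+f,im['color']); return im
E
python3 - <<'E'
from h import *
for n in('side','top'):
    im=snap(n,n+'0.png'); print({k:v for k,v in im.items() if k!='color'})
print(ctrl.read_state())
E
```

```text
pics
{'fov_y': 43.69435136429752, 'cx': 332.0754422011383, 'cy': 244.38411077855744, 'origin': array([ -9.71983423, 760.54647717, 902.88783236]), 'orientation': array([ 0.9182339 ,  0.02389872, -2.57074308])}
{'fov_y': 57.69858613470347, 'cx': 317.2504239134794, 'cy': 234.89370350470358, 'origin': array([ 499.35924193, -127.05545563, 1127.83206241]), 'orientation': array([ 0.06798839, -0.0016571 , -1.594847  ])}
{'clock': 0.1, 'qpos': array([ 1.2072032 ,  0.62923986,  0.03845361,  1.51826807, -0.02701015,
        0.9963254 , -0.01998855]), 'qd': array([ 0.00107156, -0.00335647, -0.00049594, -0.00304086,  0.00037236,
        0.00115014, -0.00118187]), 'tau': array([ 2.11051694e-03, -5.64539337e+01,  1.23012576e+00, -1.93976730e+01,
        1.12891750e-02,  5.40955109e-03,  2.78834619e-05]), 'eef_pos': array([ 190.57768724, -620.83998963,  230.49012485]), 'tool_rot': array([ 3.14157910e+00,  1.72254005e-03, -1.27300444e+00]), 'force': array([-1.07183399,  0.68696551,  0.20354683]), 'torque': array([-0.00475616,  0.04845753,  0.00613259]), 'width': 85.6189992299166}
```

View pics/side0.png

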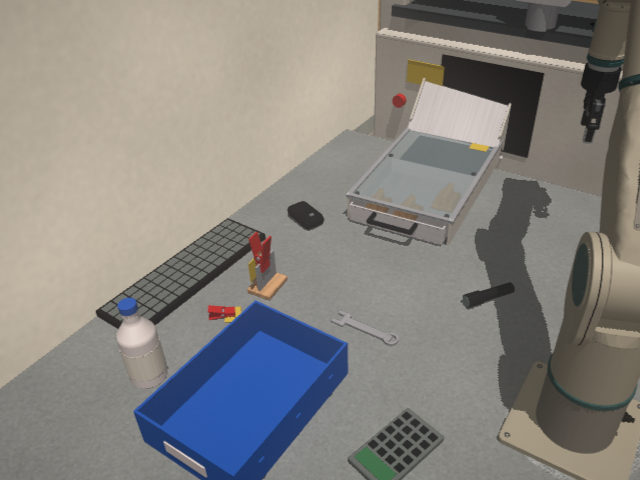

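View pics/top0.png

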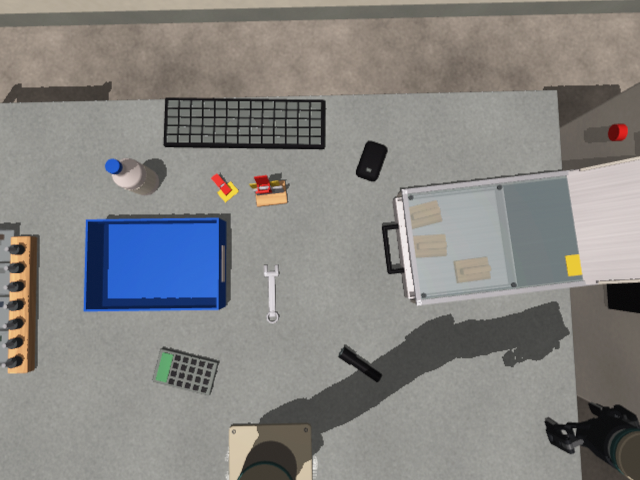

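```bash
cat >> h.py <<'E'
def cam(im):
    f=im['color'].shape[0]/2/np.tan(np.radians(im['fov_y']/2))
    return np.array(im['origin']),R.from_euler('xyz',im['orientation']).as_matrix(),f,im['cx'],im['cy']
def ray(c,uv):
    o,M,f,cx,cy=c; d=M@np.array([(uv[0]-cx)/f,-(uv[1]-cy)/f,-1]); return o,d/np.linalg.norm(d)
def atz(c,uv,z):
    o,d=ray(c,uv); return o+d*(z-o[2])/d[2]
def tri(c1,u1,c2,u2):
    o,a=ray(c1,u1);p,b=ray(c2,u2)
    A=np.stack([a,-b],1); s=np.linalg.lstsq(A,p-o,rcond=None)[0]
    x,y=o+a*s[0],p+b*s[1]; return (x+y)/2,np.linalg.norm(x-y)
def proj(c,P):
    o,M,f,cx,cy=c; q=(np.asarray(P,float)-o)@M; return np.stack([cx+f*q[...,0]/-q[...,2],cy-f*q[...,1]/-q[...,2]],-1)
np.set_printoptions(precision=1,suppress=True)
E
python3 - <<'E'
from h import *
cs={n:cam(get_image(n)) for n in('side','top')}
for t in 'block1 outfeed tray_floor tray_handle tote ticket_stand ticket_clip clip_handles clip_jaws ticket mouse spray_bottle spanner'.split():
    r={n:models.place_of(n,t) for n in cs}
    for n in cs: print(t,n,[(round(float(d['score']),2),np.array(d['uv'])) for d in r[n]][:6])
    if r['side'] and r['top'] : print('   tri',*tri(cs['side'],r['side'][0]['uv'],cs['top'],r['top'][0]['uv']))
E
```

```text
block1 side [(0.63, array([374.4, 207.9])), (0.55, array([404.3, 214.5]))]
block1 top []
outfeed side [(0.89, array([395.9, 234. ]))]
outfeed top [(0.84, array([400.9, 247.2])), (0.29, array([261.7, 185.5])), (0.19, array([367. , 161.5]))]
   tri [ 537.5 -349.    -6.9] 3.9859655034559602
tray_floor side [(0.41, array([397.1, 231.8]))]
tray_floor top [(0.25, array([150.1, 183.6]))]
   tri [484.  101.8 381.6] 328.29939697240627
tray_handle side [(0.69, array([387.3, 227.3]))]
tray_handle top [(0.68, array([386.7, 248.9]))]
   tri [ 535.  -302.    44.3] 2.346352604698403
tote side [(0.67, array([253. , 407.4]))]
tote top [(0.61, array([166.6, 263.6]))]
   tri [510.9 262.9  -9.6] 0.7502216745862578
ticket_stand side [(0.93, array([262.7, 288.4]))]
ticket_stand top [(0.74, array([270.9, 192.6]))]
   tri [694.5  -9.4  -6.7] 8.557000743518769
ticket_clip side [(0.69, array([260.9, 254. ])), (0.56, array([223.4, 308.6]))]
ticket_clip top [(0.91, array([222.6, 186.4])), (0.84, array([264.2, 189.5]))]
   tri [656.5  64.6 166.6] 48.94931396304877
clip_handles side [(0.87, array([209.6, 310.7]))
[... 265 characters left out ...]
63.3, 190.8]))]
   tri [691.1 106.9  15. ] 0.5908947822611981
ticket side [(0.66, array([235.1, 313.1])), (0.57, array([259.1, 263.4])), (0.32, array([261.5, 256.6]))]
ticket top [(0.87, array([228. , 192.3])), (0.73, array([260.8, 180.2]))]
   tri [691.3  97.8   6. ] 1.8898352467230894
mouse side [(0.86, array([302. , 218.3]))]
mouse top [(0.71, array([367.6, 161.9]))]
   tri [ 764.5 -264.9   11.1] 4.880499959884615
spray_bottle side [(0.69, array([145.3, 377.3]))]
spray_bottle top [(0.59, array([144.2, 183.4]))]
   tri [725.1 321.   -0.4] 7.6471992621839515
spanner side [(0.88, array([365.3, 327.9]))]
spanner top [(0.89, array([273.4, 293.9]))]
   tri [428.5 -13.8   2.7] 3.4779710090058824
```

Run:
```python
from h import *
im=get_image('side')['color']
cv2.imwrite('pics/c1.png',cv2.resize(im[90:250,320:520],(800,640))[:600]);cv2.imwrite('pics/c2.png',cv2.resize(im[220:340,190:350],(800,600),interpolation=2))
im=get_image('top')['color']
cv2.imwrite('pics/c3.png',cv2.resize(im[150:320,370:590],(776,600)));cv2.imwrite('pics/c4.png',cv2.resize(im[160:220,200:300],(800,480),interpolation=2))
```

```text
(no output)
```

View pics/c1.png

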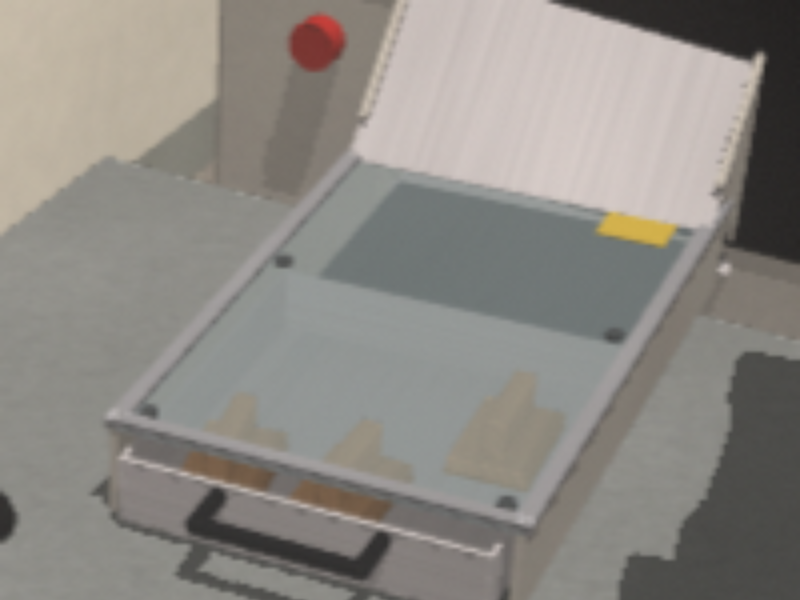

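View pics/c2.png

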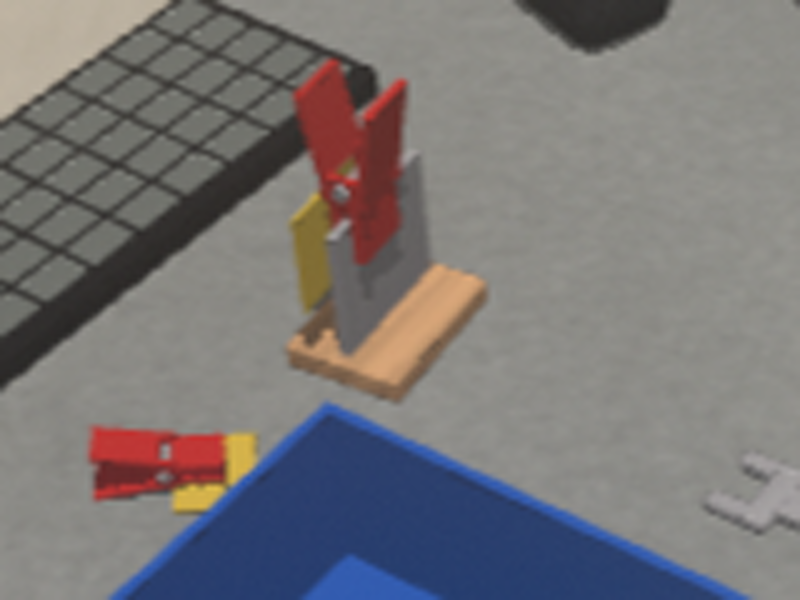

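View pics/c3.png

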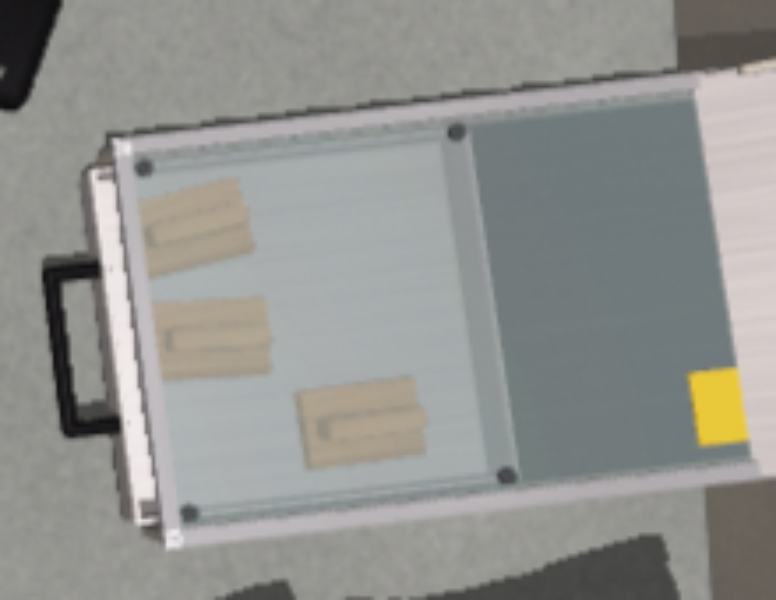

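View pics/c4.png

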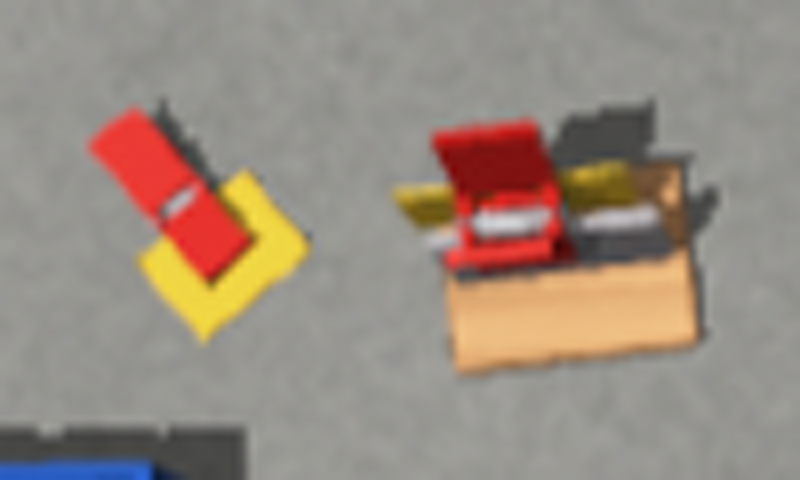

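Run:
```python
from h import *
s,t=[cam(get_image(n)) for n in('side','top')]
T=lambda x,y:(370+x/3.527,150+y/3.527)
S=lambda x,y:(320+x/4,90+y/4)
a=atz(t,T(118,140),72);b=atz(t,T(175,543),72);print('lip',a,b,np.linalg.norm(a-b))
a=atz(s,S(108,415),72);b=atz(s,S(535,520),72);print('lip side',a,b,np.linalg.norm(a-b))
a=atz(t,T(55,262),48);b=atz(t,T(76,430),48);print('handle top',a,b,(a+b)/2)
a=atz(s,S(195,522),46);b=atz(s,S(372,570),46);print('handle side',a,b,(a+b)/2)
a=atz(t,T(118,140),72);b=atz(t,T(700,73),72);print('edge yaw',np.degrees(np.arctan2(*(a-b)[[1,0]])),a-b)
b=atz(t,T(175,543),72);a=atz(t,T(750,478),72);print('edge yaw',np.degrees(np.arctan2(*(b-a)[[1,0]])))
```

```text
lip [ 677.  -344.1   72. ] [ 398.9 -372.6   72. ] 279.4948352785533
lip side [ 677.4 -343.7   72. ] [ 396.4 -374.6   72. ] 282.72849329802375
handle top [ 595.2 -301.3   48. ] [ 476.8 -311.9   48. ] [ 536.  -306.6   48. ]
handle side [ 588.1 -301.    46. ] [ 471.7 -311.9   46. ] [ 529.9 -306.5   46. ]
edge yaw 95.2542705561072 [-37.4 407.1   0. ]
edge yaw 94.99571385688351
```

```bash
cat >> h.py <<'E'
def delta(pos,yaw,st=None):
    "shift (m, tool axes) and rotvec to reach world pos(mm), pointing down with tool-x yaw"
    st=st or ctrl.read_state()
    M=R.from_euler('xyz',st['tool_rot']).as_matrix()
    d=M.T@(np.array(pos,float)-st['eef_pos'])/1000
    best=None
    for y in (yaw,yaw+np.pi):
        N=R.from_euler('xyz',[np.pi,0,y]).as_matrix()
        r=R.from_matrix(M.T@N).as_rotvec()
        if best is None or np.linalg.norm(r)<np.linalg.norm(best): best=r
    return np.r_[d,best]
def show(*targets):
    st=ctrl.read_state(); print('clk %.2f'%st['clock'],st['eef_pos'],'rot',np.round(st['tool_rot'],3),'F',st['force'],'w %.1f'%st['width'],'q7 %.2f'%st['qpos'][6])
    for p,y in targets: print([round(float(v),4) for v in delta(p,y,st)])
E
python3 - <<'E'
from h import *
show(((533,-307,150),-1.476),((533,-307,27),-1.476))
E
```

```text
clk 1.70 [ 190.8 -621.4  231.3] rot [-3.1 -0.  -1.3] F [0.4 0.7 0.2] w 85.4 q7 -0.02
[-0.2001, -0.4194, 0.0813, -0.0001, 0.0, 0.203]
[-0.2001, -0.4194, 0.2043, -0.0001, 0.0, 0.203]
```

Emit:
move_arm([
  [[-0.02, -0.04, 0.01, 0, 0, 0.02], [-0.06, -0.12, 0.02, 0, 0, 0.06], [-0.2, -0.419, 0.081, 0, 0, 0.203], [-0.2, -0.419, 0.081, 0, 0, 0.203], [-0.2, -0.419, 0.081, 0, 0, 0.203], [-0.2, -0.419, 0.081, 0, 0, 0.203], [-0.2, -0.419, 0.081, 0, 0, 0.203], [-0.2, -0.419, 0.081, 0, 0, 0.203], [-0.2, -0.419, 0.081, 0, 0, 0.203], [-0.2, -0.419, 0.081, 0, 0, 0.203], [-0.2, -0.419, 0.081, 0, 0, 0.203]],
], jaw=0.32)

```text
clock: 3.08
eef_pos: [531.4, -309.1, 150.7]
tool_rot: [3.141, -0.001, -1.479]
force: [-0.5, -0.1, -0.0]
width: 27.4
```

Run:
```python
from h import *
show(((533,-307,75),-1.476),((533,-307,27),-1.476))
im=snap('side','s1.png');
cv2.imwrite('pics/s1c.png',cv2.resize(im['color'][90:250,300:500],(750,600)))
t=snap('top','t1.png')
cv2.imwrite('pics/t1c.png',cv2.resize(t['color'][170:320,350:550],(800,600)))
p=[(533,-307,46)]; print(proj(cam(im),p),proj(cam(t),p), proj(cam(t),[(537,-359,72)]))
```

```text
clk 3.08 [ 531.4 -309.1  150.7] rot [ 3.1 -0.  -1.5] F [-0.5 -0.1 -0. ] w 27.4 q7 -0.91
[-0.002, -0.0018, 0.0757, 0.0004, -0.0011, -0.0029]
[-0.0021, -0.0018, 0.1237, 0.0004, -0.0011, -0.0029]
[[389.5 225.9]] [[388.6 249.2]] [[411.8 246.7]]
```

View pics/s1c.png

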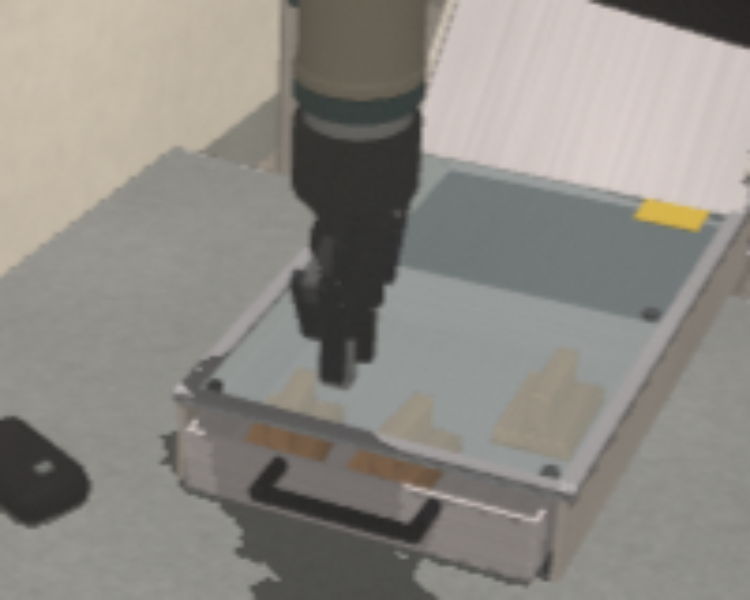

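View pics/t1c.png

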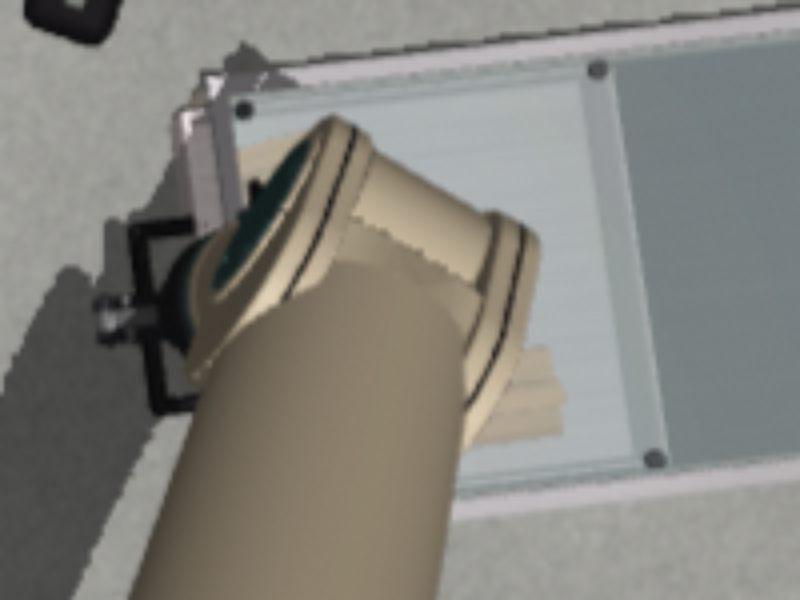

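Emit:
move_arm([
  [[-0.004, -0.002, 0.03, 0, 0, 0], [-0.004, -0.002, 0.07, 0, 0, 0], [-0.004, -0.002, 0.1, 0, 0, 0], [-0.004, -0.002, 0.115, 0, 0, 0], [-0.004, -0.002, 0.123, 0, 0, 0], [-0.004, -0.002, 0.123, 0, 0, 0], [-0.004, -0.002, 0.123, 0, 0, 0]],
])

```text
clock: 4.05
eef_pos: [535.0, -303.5, 28.4]
tool_rot: [-3.14, -0.001, -1.476]
force: [0.4, 0.5, -0.9]
width: 27.5
```

Emit:
move_arm([
  [[0, 0, 0, 0, 0, 0], [0, 0, 0, 0, 0, 0], [0, 0, 0, 0, 0, 0], [0, 0, 0, 0, 0, 0]],
], jaw=0)

```text
clock: 4.55
eef_pos: [534.8, -303.1, 28.4]
tool_rot: [-3.14, -0.001, -1.476]
force: [-1.0, 1.9, 6.5]
width: 9.9
```

Run:
```python
from h import *
st=ctrl.read_state(); p=st['eef_pos']
show((p+220*np.array([-.095,.9955,0]),-1.476))
im=snap('side','s2.png');
cv2.imwrite('pics/s2c.png',cv2.resize(im['color'][120:280,300:500],(750,600)))
```

```text
clk 4.55 [ 534.8 -303.1   28.4] rot [-3.1 -0.  -1.5] F [-1.   1.9  6.5] w 9.9 q7 -0.91
[-0.22, 0.0001, -0.0001, -0.0013, -0.0005, 0.0]
```

View pics/s2c.png

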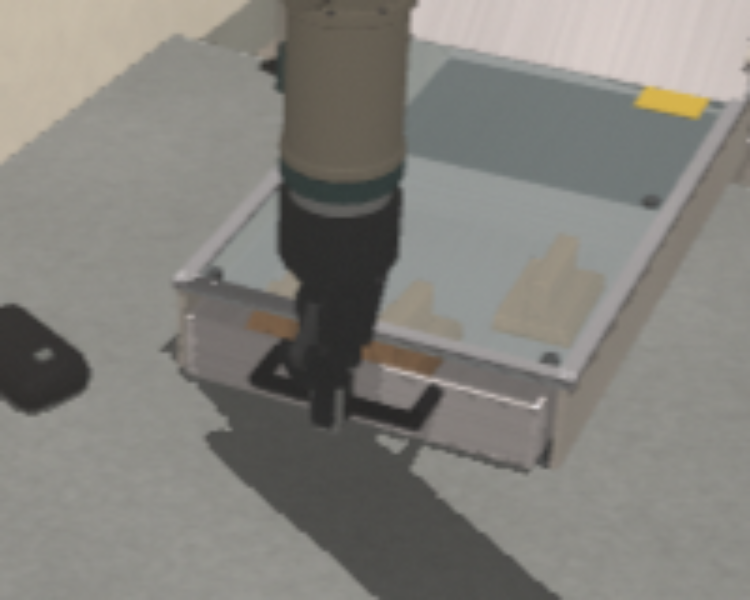

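Emit:
move_arm([
  [[-0.005, 0, 0, 0, 0, 0], [-0.015, 0, 0, 0, 0, 0], [-0.03, 0, 0, 0, 0, 0], [-0.05, 0, 0, 0, 0, 0], [-0.07, 0, 0, 0, 0, 0], [-0.09, 0, 0, 0, 0, 0], [-0.11, 0, 0, 0, 0, 0], [-0.13, 0, 0, 0, 0, 0], [-0.15, 0, 0, 0, 0, 0], [-0.17, 0, 0, 0, 0, 0], [-0.187, 0, 0, 0, 0, 0], [-0.202, 0, 0, 0, 0, 0], [-0.212, 0, 0, 0, 0, 0], [-0.217, 0, 0, 0, 0, 0], [-0.22, 0, 0, 0, 0, 0], [-0.22, 0, 0, 0, 0, 0]],
])

```text
clock: 6.6
eef_pos: [514.8, -83.5, 28.3]
tool_rot: [-3.138, -0.0, -1.475]
force: [1.3, -1.5, 8.7]
width: 9.7
```

Run:
```python
from h import *
show()
im=snap('side','s3.png');
```

```text
clk 6.60 [514.8 -83.5  28.3] rot [-3.1 -0.  -1.5] F [ 1.3 -1.5  8.7] w 9.7 q7 -1.17
```

View pics/s3.png

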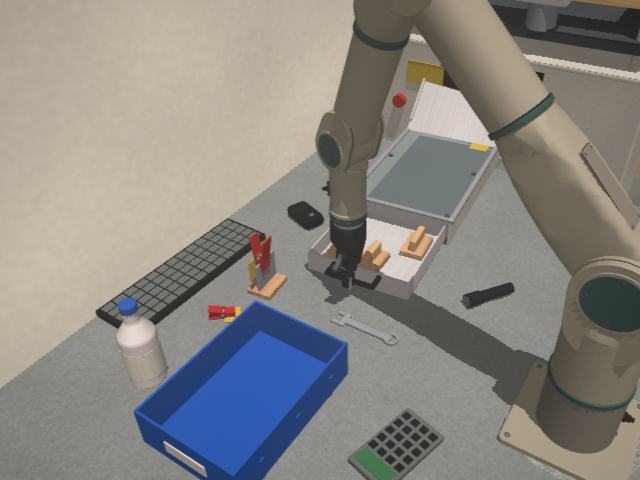

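Emit:
move_arm([
  [[0, 0, 0, 0, 0, 0], [0, 0, 0, 0, 0, 0]],
], jaw=0.32)

```text
clock: 6.9
eef_pos: [512.6, -83.3, 27.0]
tool_rot: [3.14, 0.001, -1.475]
force: [-0.1, 0.5, -0.0]
width: 27.5
```

Emit:
move_arm([
  [[0, 0, -0.03, 0, 0, 0], [0, 0, -0.08, 0, 0, 0], [0, 0, -0.13, 0, 0, 0], [-0.06, 0.03, -0.18, 0, 0, 0], [-0.12, 0.06, -0.23, 0, 0, 0], [-0.18, 0.09, -0.23, 0, 0, 0], [-0.22, 0.12, -0.23, 0, 0, 0], [-0.22, 0.12, -0.23, 0, 0, 0]],
])

```text
clock: 7.9
eef_pos: [370.2, 126.0, 257.4]
tool_rot: [3.14, 0.001, -1.471]
force: [0.7, -0.1, -0.7]
width: 27.2
```

Run:
```python
from h import *
show()
im=snap('side','s4.png');t=snap('top','t4.png')
cv2.imwrite('pics/t4c.png',cv2.resize(t['color'][160:320,300:500],(750,600),interpolation=2))
cv2.imwrite('pics/s4c.png',cv2.resize(im['color'][180:320,290:470],(772,600),interpolation=2))
```

```text
clk 7.90 [370.2 126.  257.4] rot [ 3.1  0.  -1.5] F [ 0.7 -0.1 -0.7] w 27.2 q7 -1.79
```

View pics/t4.png

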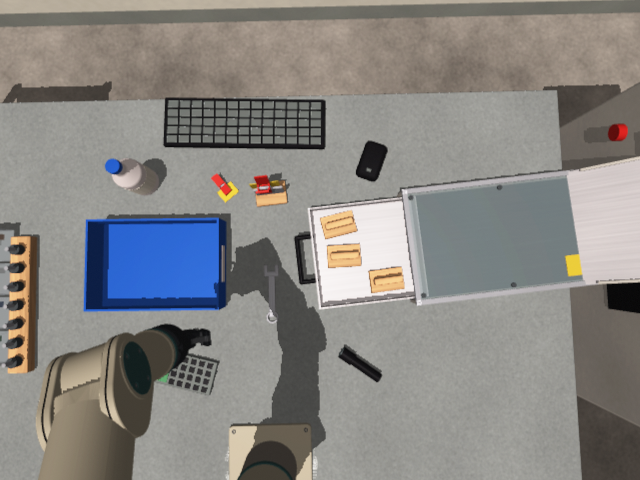

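View pics/t4c.png

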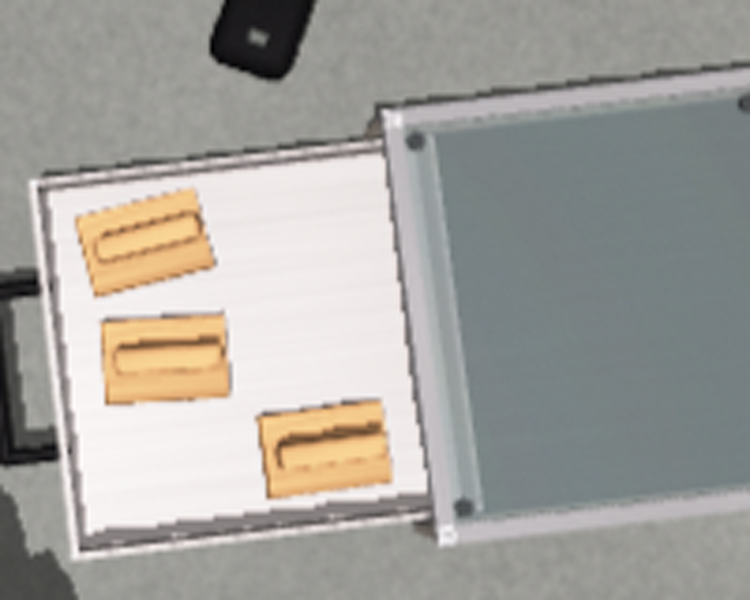

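View pics/s4c.png

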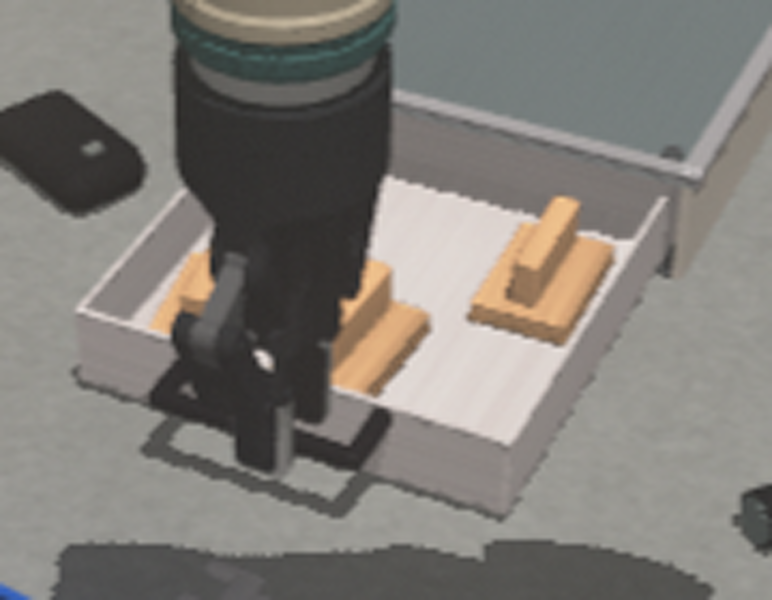

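```bash
cat > m.py <<'E'
from h import *
s,t=[cam(get_image(n)) for n in('side','top')]
T=lambda p:(300+p[0]/3.75,160+p[1]/3.75)
B=dict(a=[(75,216),(193,190),(217,265),(96,295)],b=[(101,320),(226,314),(231,397),(105,404)],c=[(257,414),(382,400),(392,483),(268,498)])
for k,c in B.items():
    P=np.array([atz(t,T(p),24) for p in c]); d=(P[1]+P[2]-P[0]-P[3])/2
    print(k,P.mean(0),'len',np.linalg.norm(d),'wid',np.linalg.norm((P[1]+P[0]-P[2]-P[3])/2),'yaw',np.arctan2(d[1],d[0])%np.pi)
print('front corners tray', atz(t,T((34,181)),54),atz(t,T((76,556)),54))
# rib top of c: end corners
S=lambda p:(290+p[0]/4.288,180+p[1]/4.288)
P=np.array([atz(s,S(p),54) for p in [(512,268),(532,276),(578,208),(557,198)]]);print('c rib side',P.mean(0))
for k,q in dict(a=(149,237),b=(168,357),c=(330,451)).items(): print(k,atz(t,T(q),54))
# tote rim outside corners at z=85
im=cv2.imread('pics/t4.png')
E
python3 m.py
python3 - <<'E'
import cv2
im=cv2.imread('pics/t4.png');cv2.imwrite('pics/tote.png',cv2.resize(im[205:325,75:235],(800,600),interpolation=2))
im=cv2.imread('pics/side0.png');cv2.imwrite('pics/totes.png',cv2.resize(im[290:480,120:360],(757,600),interpolation=2))
E
```

```text
a [ 599.9 -186.    24. ] len 83.34803548915326 wid 54.566622356283155 yaw 1.7776866954894923
b [ 520.2 -197.6   24. ] len 84.86296992445752 wid 56.386590783194364 yaw 1.5984482335562191
c [ 457.1 -302.9   24. ] len 84.43524176345537 wid 56.279527061908674 yaw 1.6619117228453808
front corners tray [ 639.1 -111.9   54. ] [ 392.7 -133.6   54. ]
c rib side [ 453.9 -297.    54. ]
a [ 600.1 -186.9   54. ]
b [ 520.7 -197.2   54. ]
c [ 456.7 -301.5   54. ]
```

View pics/tote.png

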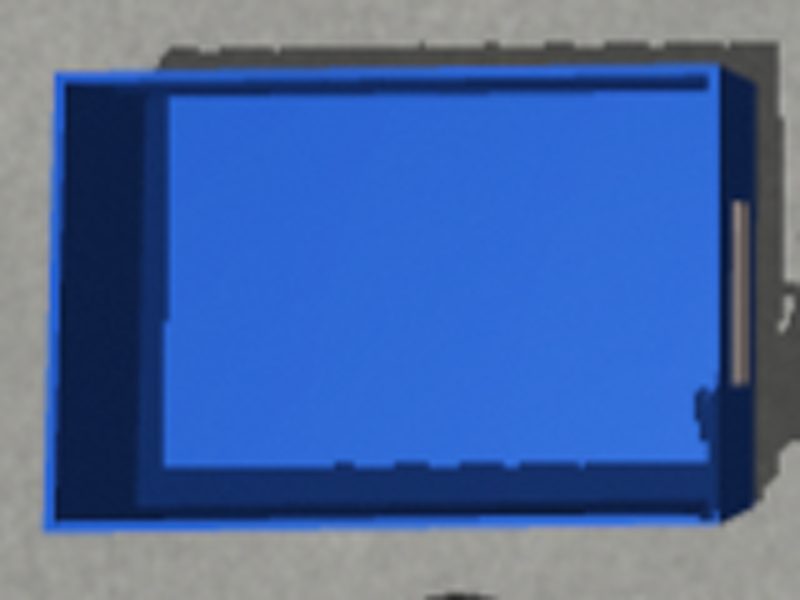

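View pics/totes.png

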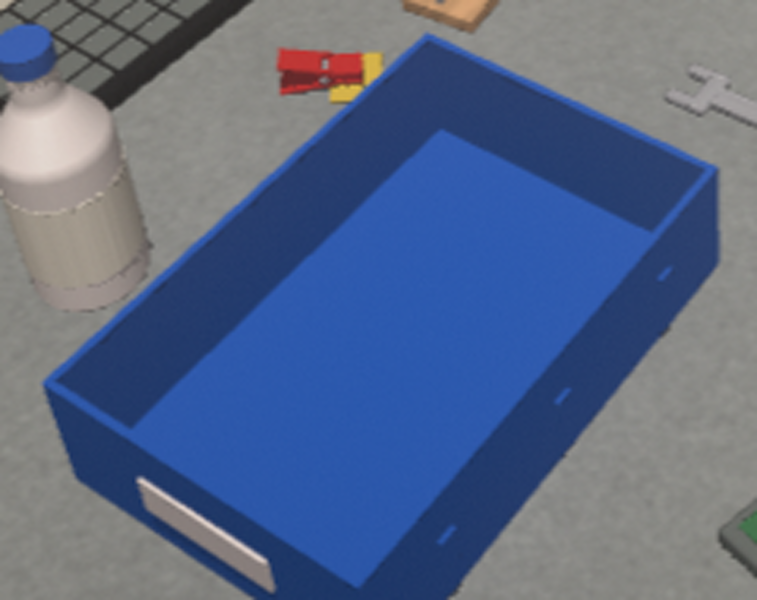

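Run:
```python
from h import *
s,t=[cam(get_image(n)) for n in('side','top')]
P=np.array([atz(t,(75+x/5,205+y/5),85) for x,y in [(56,72),(720,64),(722,524),(44,531)]]);print(P,P.mean(0))
print(np.linalg.norm(P[1]-P[0]),np.linalg.norm(P[1]-P[2]))
d=P[1]-P[0]+P[2]-P[3];print('yaw long',np.arctan2(d[1],d[0]))
k=3.154
for p in [(428,36),(717,168),(46,382)]: print(atz(s,(120+p[0]/k,290+p[1]/k),85))
show(((600,-187,120),0.2069),((600,-187,29),0.2069))
```

```text
[[620.9 423.6  85. ]
 [617.2 104.7  85. ]
 [397.9 105.7  85. ]
 [402.4 426.7  85. ]] [509.6 265.2  85. ]
318.94751081707 219.22145289474682
yaw long -1.583672422666895
[615.  108.2  85. ]
[398.2 109.2  85. ]
[620.5 424.3  85. ]
clk 8.20 [373.6 122.6 257.1] rot [ 3.1 -0.  -1.5] F [-0.6 -0.7 -0.3] w 27.3 q7 -1.79
[0.3292, -0.1967, 0.1373, -0.0003, -0.0006, 1.4569]
[0.3291, -0.1967, 0.2283, -0.0003, -0.0006, 1.4569]
```

Emit:
move_arm([
  [[0.02, -0.01, 0, 0, 0, 0.1], [0.08, -0.04, 0.02, 0, 0, 0.3], [0.14, -0.09, 0.04, 0, 0, 0.48], [0.2, -0.13, 0.06, 0, 0, 0.66], [0.26, -0.16, 0.08, 0, 0, 0.84], [0.3, -0.18, 0.1, 0, 0, 1.02], [0.32, -0.19, 0.12, 0, 0, 1.2], [0.329, -0.197, 0.127, 0, 0, 1.35], [0.329, -0.197, 0.127, 0, 0, 1.457], [0.329, -0.197, 0.127, 0, 0, 1.457], [0.329, -0.197, 0.127, 0, 0, 1.457]],
], jaw=0.6)

```text
clock: 9.57
eef_pos: [600.1, -186.7, 130.3]
tool_rot: [-3.141, -0.0, -2.933]
force: [-0.2, -0.4, -0.3]
width: 51.1
```

Run:
```python
from h import *
show(((600,-187,29),0.2069),((600,-187,150),0.2069))
im=snap('side','s5.png')
cv2.imwrite('pics/s5c.png',cv2.resize(im['color'][150:310,290:490],(750,600),interpolation=2))
print(proj(cam(im),[(600,-187,54)]))
```

```text
clk 9.57 [ 600.1 -186.7  130.3] rot [-3.1 -0.  -2.9] F [-0.2 -0.4 -0.3] w 51.1 q7 -2.23
[0.0001, -0.0002, 0.1013, -0.0007, -0.0003, 0.0013]
[0.0002, -0.0003, -0.0197, -0.0007, -0.0003, 0.0013]
[[340.2 240.2]]
```

View pics/s5c.png

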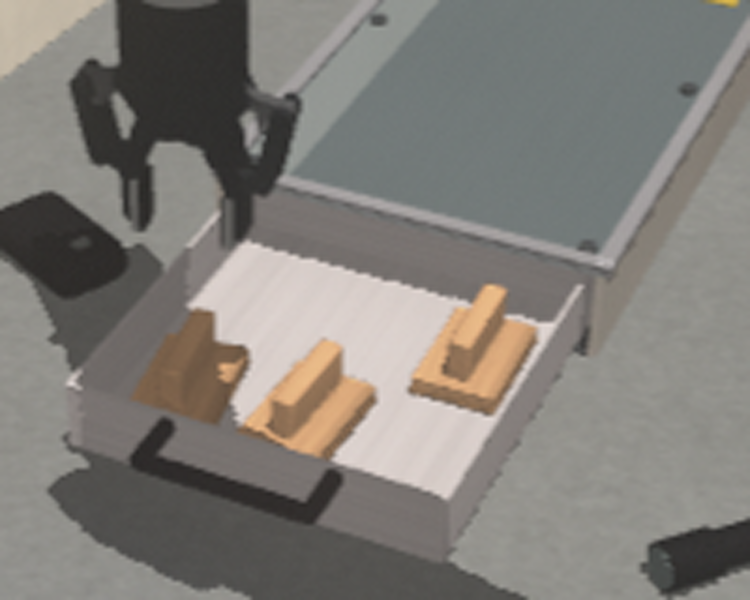

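Emit:
move_arm([
  [[0, 0, 0.02, 0, 0, 0], [0, 0, 0.05, 0, 0, 0], [0, 0, 0.08, 0, 0, 0], [0, 0, 0.095, 0, 0, 0], [0, 0, 0.101, 0, 0, 0], [0, 0, 0.101, 0, 0, 0]],
])

```text
clock: 10.38
eef_pos: [600.6, -185.6, 29.4]
tool_rot: [-3.141, 0.0, -2.933]
force: [0.3, 0.2, -0.9]
width: 51.5
```

Emit:
move_arm([
  [[0, 0, 0, 0, 0, 0], [0, 0, 0, 0, 0, 0], [0, 0, 0, 0, 0, 0], [0, 0, 0, 0, 0, 0]],
], jaw=0.05)

```text
clock: 10.88
eef_pos: [601.2, -185.6, 30.4]
tool_rot: [-3.141, 0.002, -2.933]
force: [-0.6, 0.5, 6.3]
width: 14.8
```

Emit:
move_arm([
  [[0, 0, -0.01, 0, 0, 0], [0, 0, -0.03, 0, 0, 0], [0, 0, -0.06, 0, 0, 0], [0, 0, -0.1, 0, 0, 0], [0, 0, -0.14, 0, 0, 0], [0, 0, -0.14, 0, 0, 0]],
])

```text
clock: 11.62
eef_pos: [602.5, -186.6, 174.0]
tool_rot: [-3.138, 0.007, -2.933]
force: [0.4, -0.7, -0.7]
width: 15.1
```

Run:
```python
from h import *
show(((500,165,170),0),((500,165,24),0))
im=snap('side','s6.png');s=cam(im)
for q in [(308,370),(478,312)]: print(atz(s,(290+q[0]/3.75,150+q[1]/3.75),54))
cv2.imwrite('pics/s6c.png',cv2.resize(im['color'][130:290,290:490],(750,600),interpolation=2))
```

```text
clk 11.62 [ 602.5 -186.6  174. ] rot [-3.1  0.  -2.9] F [ 0.4 -0.7 -0.7] w 15.1 q7 -2.25
[0.0276, 0.3652, 0.0023, -0.0032, 0.0071, 0.2084]
[0.0285, 0.3658, 0.1483, -0.0032, 0.0071, 0.2084]
[ 519.5 -197.2   54. ]
[ 456.9 -304.8   54. ]
```

View pics/s6c.png

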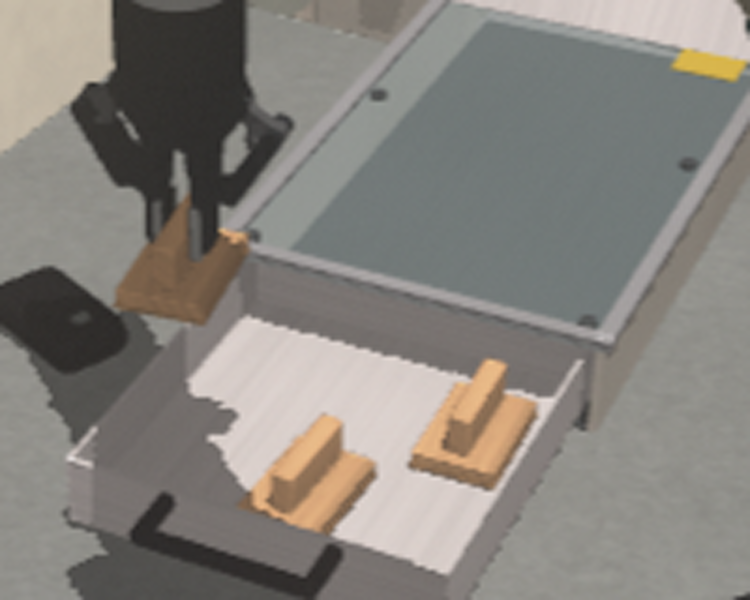

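Emit:
move_arm([
  [[0.002, 0.02, 0, 0, 0, -0.15], [0.005, 0.06, 0, 0, 0, -0.33], [0.008, 0.1, 0, 0, 0, -0.51], [0.01, 0.14, 0, 0, 0, -0.69], [0.015, 0.18, 0, 0, 0, -0.87], [0.018, 0.22, 0, 0, 0, -1.05], [0.02, 0.26, 0, 0, 0, -1.23], [0.024, 0.3, 0, 0, 0, -1.41], [0.027, 0.34, 0, 0, 0, -1.59], [0.0276, 0.365, 0, 0, 0, -1.77], [0.0276, 0.365, 0, 0, 0, -1.95], [0.0276, 0.365, 0, 0, 0, -2.13], [0.0276, 0.365, 0, 0, 0, -2.31], [0.0276, 0.365, 0, 0, 0, -2.49], [0.0276, 0.365, 0, 0, 0, -2.67], [0.0276, 0.365, 0, 0, 0, -2.85], [0.0276, 0.365, 0, 0, 0, -2.933], [0.0276, 0.365, 0, 0, 0, -2.933]],
])

```text
clock: 13.92
eef_pos: [497.0, 165.6, 168.6]
tool_rot: [3.141, 0.002, -0.001]
force: [0.0, -0.3, 0.0]
width: 14.8
```

Run:
```python
from h import *
show(((500,165,170),-0.013),((500,165,27),-.013))
im=snap('side','s7.png')
```

```text
clk 13.93 [497.  165.6 168.6] rot [ 3.1  0.  -0. ] F [ 0.  -0.3  0. ] w 14.8 q7 -0.56
[0.003, 0.0006, -0.0014, 0.0005, 0.002, 0.0119]
[0.0033, 0.0006, 0.1416, 0.0005, 0.002, 0.0119]
```

View pics/s7.png

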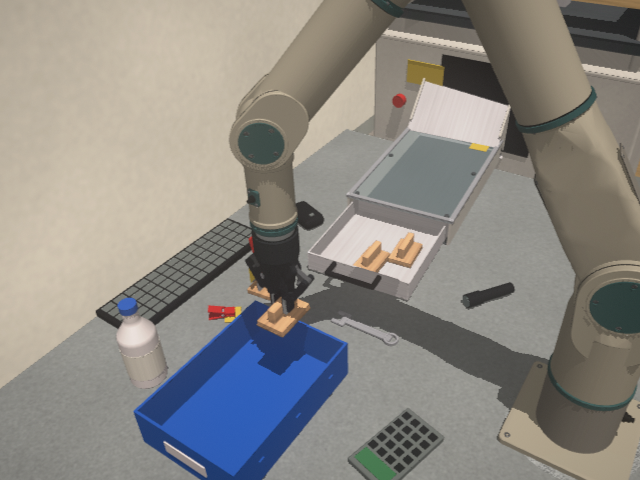

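Emit:
move_arm([
  [[0.003, 0.001, 0.03, 0, 0, 0.01], [0.003, 0.001, 0.07, 0, 0, 0.01], [0.003, 0.001, 0.1, 0, 0, 0.01], [0.003, 0.001, 0.125, 0, 0, 0.01], [0.003, 0.001, 0.138, 0, 0, 0.01], [0.003, 0.001, 0.142, 0, 0, 0.01], [0.003, 0.001, 0.143, 0, 0, 0.01]],
])

```text
clock: 14.85
eef_pos: [501.2, 165.2, 26.7]
tool_rot: [-3.141, -0.001, -0.01]
force: [-0.7, -0.3, -1.3]
width: 14.7
```

Emit:
move_arm([
  [[0, 0, 0, 0, 0, 0], [0, 0, 0, 0, 0, 0], [0, 0, 0, 0, 0, 0]],
], jaw=0.6)

```text
clock: 15.22
eef_pos: [501.1, 165.1, 26.8]
tool_rot: [-3.141, -0.001, -0.01]
force: [-0.1, 0.4, -0.2]
width: 51.3
```

Emit:
move_arm([
  [[0, 0, -0.02, 0, 0, 0], [0, 0, -0.07, 0, 0, 0], [0, 0, -0.13, 0, 0, 0], [-0.03, 0, -0.18, 0, 0, 0], [-0.07, -0.02, -0.2, 0, 0, 0], [-0.1, -0.03, -0.2, 0, 0, 0], [-0.1, -0.03, -0.2, 0, 0, 0]],
])

```text
clock: 16.1
eef_pos: [399.1, 196.7, 227.0]
tool_rot: [3.142, -0.0, -0.007]
force: [0.6, -0.5, 0.8]
width: 51.5
```

Run:
```python
from h import *
show()
im=snap('side','s8.png');t=snap('top','t8.png')
cv2.imwrite('pics/t8c.png',cv2.resize(t['color'][160:320,300:500],(750,600),interpolation=2))
cv2.imwrite('pics/s8c.png',cv2.resize(im['color'][180:320,290:470],(772,600),interpolation=2))
```

```text
clk 16.10 [399.1 196.7 227. ] rot [ 3.1 -0.  -0. ] F [ 0.6 -0.5  0.8] w 51.5 q7 -0.69
```

View pics/t8.png

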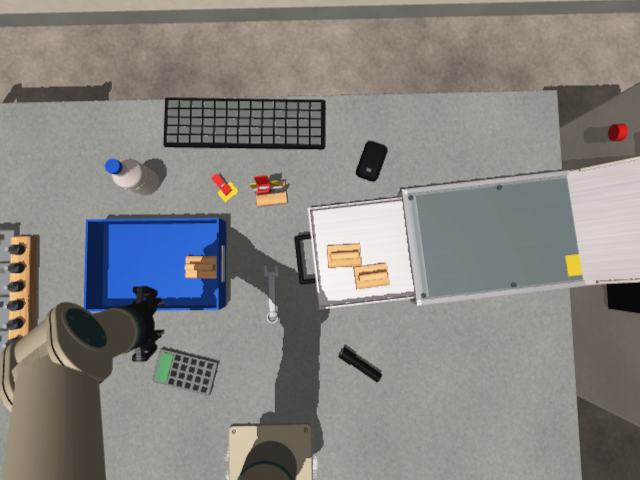

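View pics/t8c.png

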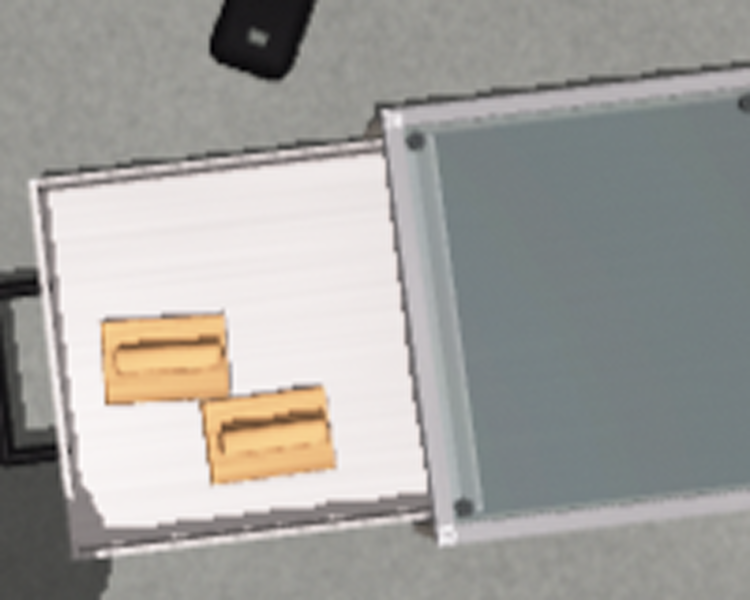

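View pics/s8.png

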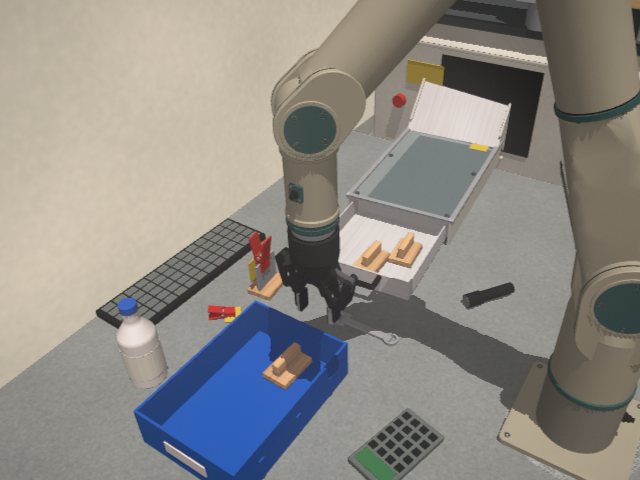

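View pics/s8c.png

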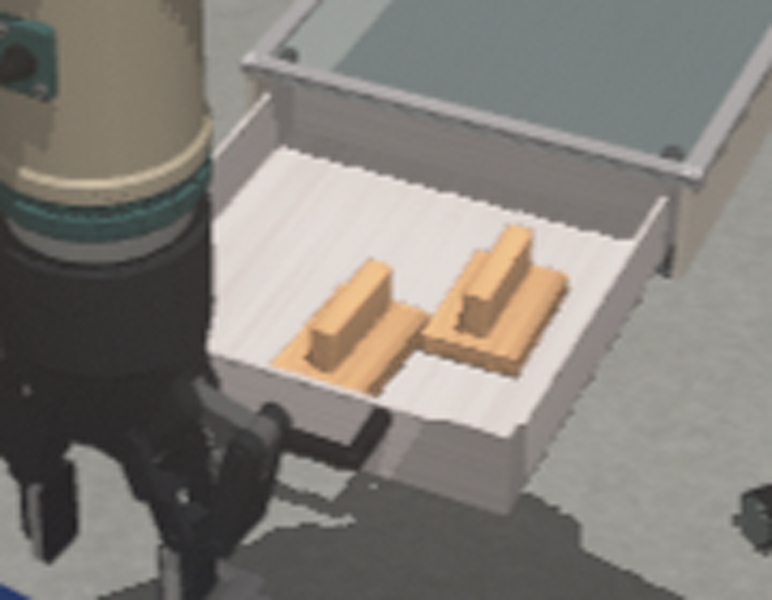

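Run:
```python
from h import *
s,t=[cam(get_image(n)) for n in('side','top')]
T=lambda p:(300+p[0]/3.75,160+p[1]/3.75);S=lambda p:(290+p[0]/4.288,180+p[1]/4.288)
for k,c in dict(b=[(101,320),(226,314),(231,397),(105,404)],c=[(202,402),(323,386),(336,467),(212,483)]).items():
    P=np.array([atz(t,T(p),24) for p in c]); d=(P[1]+P[2]-P[0]-P[3])/2
    print(k,P.mean(0),np.linalg.norm(d),'yaw',np.arctan2(d[1],d[0])%np.pi-np.pi/2)
print(atz(s,S((350,303)),54),atz(s,S((499,264)),54))
show(((520,-197,120),0.028),((520,-197,29),0.028))
```

```text
b [ 520.2 -197.6   24. ] 84.86296992445752 yaw 0.027651906761322564
c [ 467.6 -265.2   24. ] 83.246201118635 yaw 0.10509845535319706
[ 516.8 -190.1   54. ] [ 464.4 -261.9   54. ]
clk 16.30 [402.1 195.6 226.2] rot [ 3.1 -0.  -0. ] F [ 0.2 -0.8  0. ] w 51.1 q7 -0.69
[0.1223, 0.3912, 0.1063, 0.0001, -0.0005, -0.0394]
[0.1222, 0.3912, 0.1973, 0.0001, -0.0005, -0.0394]
```

Emit:
move_arm([
  [[0.005, 0.02, 0, 0, 0, 0], [0.03, 0.07, 0.01, 0, 0, -0.02], [0.05, 0.13, 0.02, 0, 0, -0.039], [0.07, 0.19, 0.03, 0, 0, -0.039], [0.09, 0.25, 0.05, 0, 0, -0.039], [0.105, 0.31, 0.07, 0, 0, -0.039], [0.117, 0.36, 0.09, 0, 0, -0.039], [0.121, 0.385, 0.1, 0, 0, -0.039], [0.121, 0.392, 0.105, 0, 0, -0.039], [0.121, 0.392, 0.106, 0, 0, -0.039], [0.121, 0.392, 0.106, 0, 0, -0.039]],
], jaw=0.45)

```text
clock: 17.68
eef_pos: [518.5, -195.2, 120.7]
tool_rot: [-3.141, -0.001, 0.031]
force: [-0.7, 0.0, 0.5]
width: 38.4
```

Run:
```python
from h import *
show(((519.5,-196.5,29.5),0.028))
im=snap('side','s9.png')
cv2.imwrite('pics/s9c.png',cv2.resize(im['color'][180:320,290:470],(772,600),interpolation=2))
```

```text
clk 17.68 [ 518.5 -195.2  120.7] rot [-3.1 -0.   0. ] F [-0.7  0.   0.5] w 38.4 q7 0.13
[0.0009, 0.0014, 0.0912, -0.0008, -0.0005, 0.0035]
```

View pics/s9c.png

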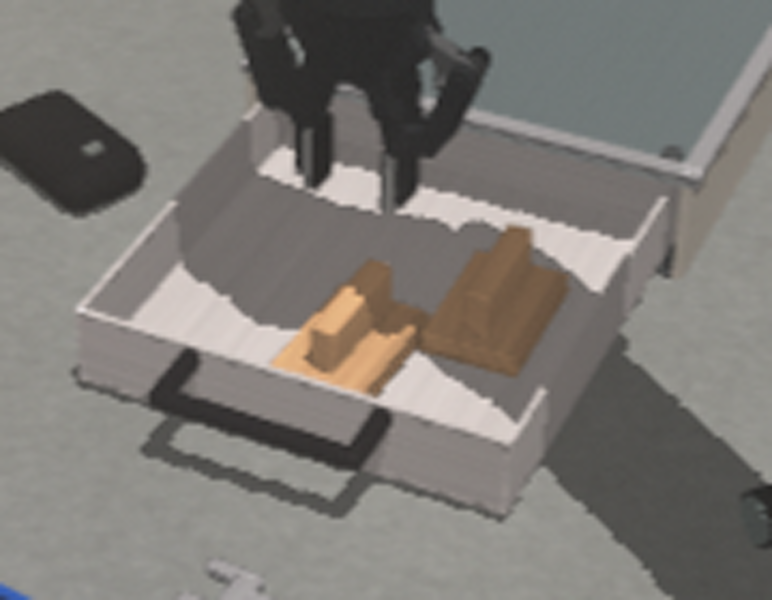

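Emit:
move_arm([
  [[0.001, 0.001, 0.02, 0, 0, 0], [0.001, 0.001, 0.05, 0, 0, 0], [0.001, 0.001, 0.075, 0, 0, 0], [0.001, 0.001, 0.087, 0, 0, 0], [0.001, 0.001, 0.091, 0, 0, 0], [0.001, 0.001, 0.091, 0, 0, 0]],
])

```text
clock: 18.48
eef_pos: [519.7, -197.9, 29.9]
tool_rot: [3.141, -0.001, 0.029]
force: [0.3, 0.4, 0.3]
width: 38.2
```

Emit:
move_arm([
  [[0, 0, 0, 0, 0, 0], [0, 0, 0, 0, 0, 0], [0, 0, 0, 0, 0, 0], [0, 0, 0, 0, 0, 0]],
], jaw=0.05)

```text
clock: 18.98
eef_pos: [520.0, -198.3, 30.3]
tool_rot: [3.141, -0.002, 0.029]
force: [-0.8, 0.2, 5.1]
width: 15.0
```

Emit:
move_arm([
  [[0, 0, -0.01, 0, 0, 0], [0, 0, -0.03, 0, 0, 0], [0, 0, -0.06, 0, 0, 0], [0, 0, -0.1, 0, 0, 0], [0, 0, -0.14, 0, 0, 0], [0, 0, -0.14, 0, 0, 0]],
])

```text
clock: 19.73
eef_pos: [521.2, -198.8, 172.8]
tool_rot: [3.139, -0.006, 0.029]
force: [1.0, -0.3, -1.4]
width: 14.7
```

Run:
```python
from h import *
show(((500,265,168),-0.013))
im=snap('side','s10.png')
cv2.imwrite('pics/s10c.png',cv2.resize(im['color'][130:290,290:490],(750,600),interpolation=2))
```

```text
clk 19.73 [ 521.2 -198.8  172.8] rot [ 3.1 -0.   0. ] F [ 1.  -0.3 -1.4] w 14.7 q7 0.15
[-0.0079, -0.4642, 0.0036, 0.0022, -0.0064, 0.0417]
```

View pics/s10c.png

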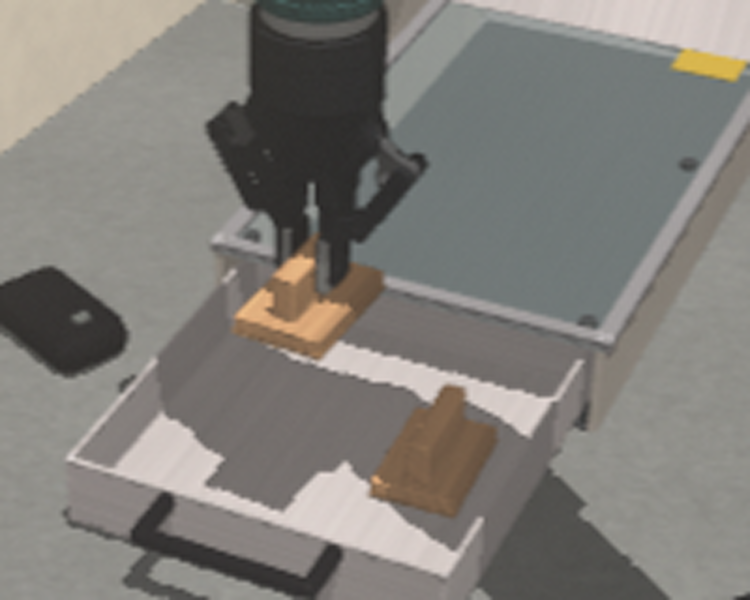

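Held. Carry to the tote.

Emit:
move_arm([
  [[0, -0.02, 0, 0, 0, 0.04], [0, -0.06, 0, 0, 0, 0.04], [0, -0.11, 0, 0, 0, 0.04], [0, -0.17, 0, 0, 0, 0.04], [-0.004, -0.23, 0, 0, 0, 0.04], [-0.005, -0.29, 0, 0, 0, 0.04], [-0.006, -0.35, 0, 0, 0, 0.04], [-0.008, -0.4, 0, 0, 0, 0.04], [-0.008, -0.44, 0, 0, 0, 0.04], [-0.008, -0.464, 0, 0, 0, 0.04], [-0.008, -0.464, 0, 0, 0, 0.04], [-0.008, -0.464, 0, 0, 0, 0.04]],
])

```text
clock: 21.28
eef_pos: [497.3, 263.6, 168.4]
tool_rot: [3.139, 0.002, -0.012]
force: [0.1, -0.8, -0.2]
width: 14.9
```

Run:
```python
from h import *
show(((500,265,26.5),-0.013))
im=snap('side','s11.png')
cv2.imwrite('pics/s11c.png',im['color'][200:,80:420])
```

```text
clk 21.27 [497.3 263.6 168.4] rot [ 3.1  0.  -0. ] F [ 0.1 -0.8 -0.2] w 14.9 q7 -0.70
[0.0029, -0.0018, 0.1418, 0.0024, 0.0018, 0.001]
```

View pics/s11c.png

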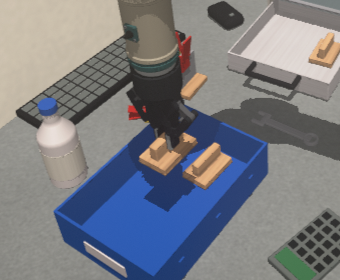

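Emit:
move_arm([
  [[0.003, -0.002, 0.03, 0, 0, 0], [0.003, -0.002, 0.07, 0, 0, 0], [0.003, -0.002, 0.1, 0, 0, 0], [0.003, -0.002, 0.125, 0, 0, 0], [0.003, -0.002, 0.137, 0, 0, 0], [0.003, -0.002, 0.141, 0, 0, 0], [0.003, -0.002, 0.142, 0, 0, 0]],
])

```text
clock: 22.2
eef_pos: [501.3, 267.3, 27.8]
tool_rot: [-3.141, -0.001, -0.012]
force: [1.1, -0.3, -0.5]
width: 14.8
```

Emit:
move_arm([
  [[0, 0, 0, 0, 0, 0], [0, 0, 0, 0, 0, 0], [0, 0, 0, 0, 0, 0]],
], jaw=0.6)

```text
clock: 22.58
eef_pos: [501.1, 267.6, 27.8]
tool_rot: [-3.141, -0.001, -0.011]
force: [-0.5, -0.3, -0.1]
width: 51.3
```

Emit:
move_arm([
  [[0, 0, -0.02, 0, 0, 0], [0, 0, -0.07, 0, 0, 0], [0, 0, -0.13, 0, 0, 0], [-0.03, 0, -0.18, 0, 0, 0], [-0.07, -0.02, -0.2, 0, 0, 0], [-0.1, -0.03, -0.2, 0, 0, 0], [-0.1, -0.03, -0.2, 0, 0, 0]],
])

```text
clock: 23.45
eef_pos: [398.7, 299.7, 228.1]
tool_rot: [-3.141, 0.0, -0.007]
force: [0.2, 0.3, -0.2]
width: 52.0
```

Run:
```python
from h import *
show(((467,-265,120),0.105))
im=snap('side','s12.png');t=snap('top','t12.png')
```

```text
clk 23.45 [398.7 299.7 228.1] rot [-3.1  0.  -0. ] F [ 0.2  0.3 -0.2] w 52.0 q7 -0.84
[0.072, 0.5644, 0.1077, -0.0007, 0.0001, -0.1115]
```

View pics/t12.png

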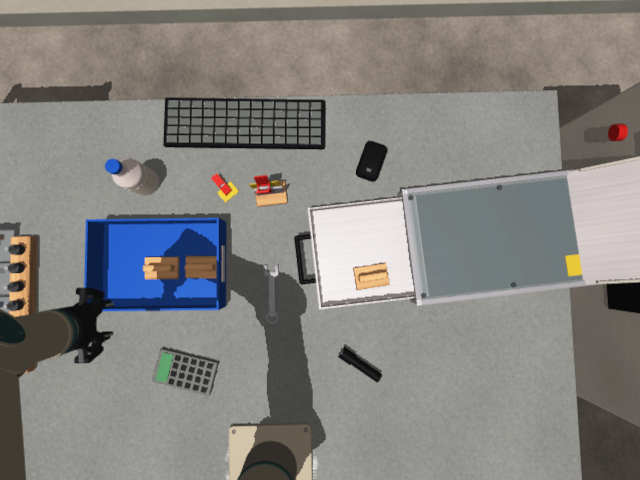

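View pics/s12.png

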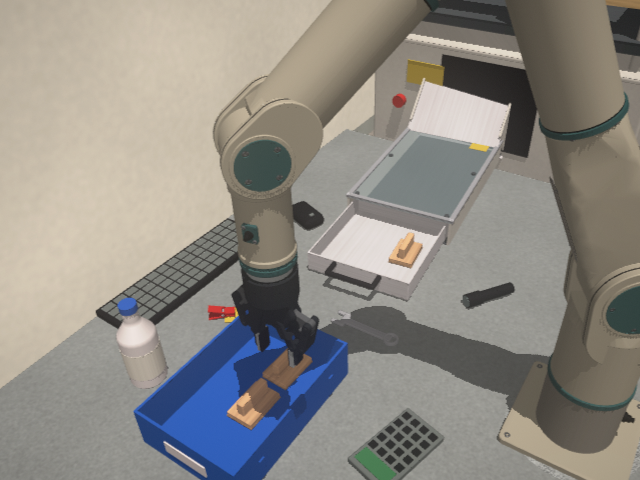

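Emit:
move_arm([
  [[0.01, 0.02, 0, 0, 0, 0], [0.03, 0.07, 0, 0, 0, -0.03], [0.05, 0.13, 0, 0, 0, -0.06], [0.06, 0.19, 0.01, 0, 0, -0.09], [0.065, 0.25, 0.02, 0, 0, -0.11], [0.07, 0.31, 0.03, 0, 0, -0.11], [0.072, 0.37, 0.05, 0, 0, -0.11], [0.072, 0.43, 0.06, 0, 0, -0.11], [0.072, 0.48, 0.08, 0, 0, -0.11], [0.072, 0.53, 0.1, 0, 0, -0.11], [0.072, 0.555, 0.108, 0, 0, -0.11], [0.072, 0.564, 0.108, 0, 0, -0.11], [0.072, 0.564, 0.108, 0, 0, -0.11], [0.072, 0.564, 0.108, 0, 0, -0.11]],
], jaw=0.6)

```text
clock: 25.3
eef_pos: [467.5, -264.8, 119.8]
tool_rot: [-3.141, -0.001, 0.101]
force: [-0.6, 1.1, -0.1]
width: 51.4
```

Run:
```python
from h import *
show(((467,-265,29.5),0.105))
im=snap('side','s13.png')
cv2.imwrite('pics/s13c.png',cv2.resize(im['color'][180:320,290:470],(772,600),interpolation=2))
```

```text
clk 25.30 [ 467.5 -264.8  119.8] rot [-3.1 -0.   0.1] F [-0.6  1.1 -0.1] w 51.4 q7 0.36
[-0.0006, 0.0002, 0.0903, -0.0004, -0.0008, -0.0041]
```

View pics/s13c.png

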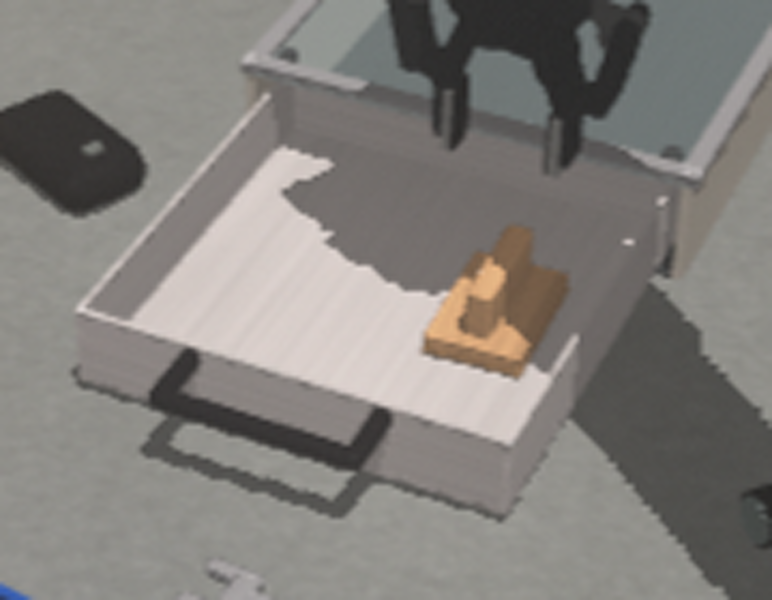

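Emit:
move_arm([
  [[0, 0, 0.02, 0, 0, 0], [0, 0, 0.05, 0, 0, 0], [0, 0, 0.075, 0, 0, 0], [0, 0, 0.087, 0, 0, 0], [0, 0, 0.09, 0, 0, 0], [0, 0, 0.09, 0, 0, 0]],
])

```text
clock: 26.1
eef_pos: [467.5, -266.1, 29.9]
tool_rot: [3.141, -0.001, 0.099]
force: [-0.8, -0.7, 0.1]
width: 51.3
```

Emit:
move_arm([
  [[0, 0, 0, 0, 0, 0], [0, 0, 0, 0, 0, 0], [0, 0, 0, 0, 0, 0], [0, 0, 0, 0, 0, 0]],
], jaw=0.05)

```text
clock: 26.6
eef_pos: [467.4, -266.5, 30.1]
tool_rot: [3.141, -0.001, 0.099]
force: [0.1, -0.5, 5.8]
width: 14.7
```

Emit:
move_arm([
  [[0, 0, -0.01, 0, 0, 0], [0, 0, -0.03, 0, 0, 0], [0, 0, -0.06, 0, 0, 0], [0, 0, -0.1, 0, 0, 0], [0, 0, -0.14, 0, 0, 0], [0, 0, -0.14, 0, 0, 0]],
])

```text
clock: 27.35
eef_pos: [468.8, -267.2, 172.7]
tool_rot: [3.138, -0.006, 0.099]
force: [0.3, -0.0, -1.2]
width: 15.0
```

Run:
```python
from h import *
show(((500,366,168),-0.013))
im=snap('side','s14.png');snap('top','t14.png')
cv2.imwrite('pics/s14c.png',cv2.resize(im['color'][130:290,290:490],(750,600),interpolation=2))
```

```text
clk 27.35 [ 468.8 -267.2  172.7] rot [ 3.1 -0.   0.1] F [ 0.3 -0.  -1.2] w 15.0 q7 0.39
[0.0934, -0.627, 0.0029, 0.0034, -0.0059, 0.1116]
```

View pics/s14c.png

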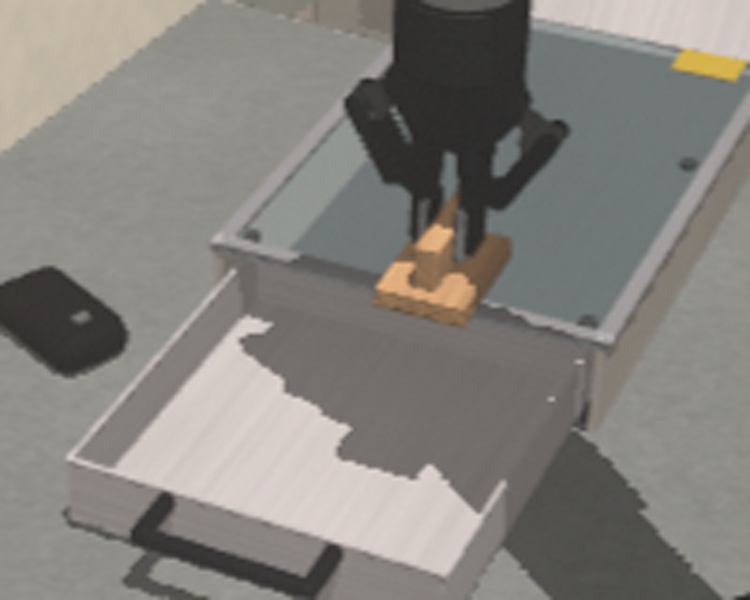

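View pics/t14.png

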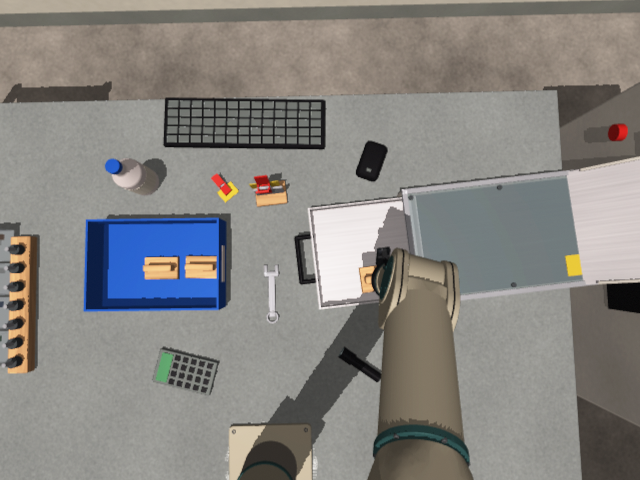

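Emit:
move_arm([
  [[0, -0.02, 0, 0, 0, 0], [0.01, -0.06, 0, 0, 0, 0.02], [0.02, -0.11, 0, 0, 0, 0.04], [0.03, -0.17, 0, 0, 0, 0.06], [0.04, -0.23, 0, 0, 0, 0.08], [0.05, -0.29, 0, 0, 0, 0.1], [0.06, -0.35, 0, 0, 0, 0.112], [0.07, -0.41, 0, 0, 0, 0.112], [0.075, -0.47, 0, 0, 0, 0.112], [0.085, -0.53, 0, 0, 0, 0.112], [0.09, -0.58, 0, 0, 0, 0.112], [0.093, -0.61, 0, 0, 0, 0.112], [0.093, -0.627, 0, 0, 0, 0.112], [0.093, -0.627, 0, 0, 0, 0.112], [0.093, -0.627, 0, 0, 0, 0.112]],
])

```text
clock: 29.32
eef_pos: [497.6, 364.7, 168.9]
tool_rot: [3.139, 0.001, -0.015]
force: [-0.0, -1.2, -0.8]
width: 14.6
```

Run:
```python
from h import *
show(((500,366,26.5),-0.013))
im=snap('side','s15.png')
cv2.imwrite('pics/s15c.png',im['color'][200:,80:420])
```

```text
clk 29.32 [497.6 364.7 168.9] rot [ 3.1  0.  -0. ] F [-0.  -1.2 -0.8] w 14.6 q7 -0.80
[0.0025, -0.0016, 0.1424, 0.0023, 0.0006, -0.0018]
```

View pics/s15c.png

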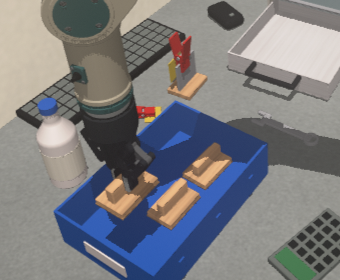

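Emit:
move_arm([
  [[0.003, 0, 0.03, 0, 0, 0], [0.003, 0, 0.07, 0, 0, 0], [0.003, 0, 0.1, 0, 0, 0], [0.003, 0, 0.125, 0, 0, 0], [0.003, 0, 0.137, 0, 0, 0], [0.003, 0, 0.141, 0, 0, 0], [0.003, 0, 0.143, 0, 0, 0]],
])

```text
clock: 30.25
eef_pos: [501.2, 366.9, 27.1]
tool_rot: [-3.141, -0.001, -0.014]
force: [0.0, 0.1, -0.5]
width: 15.2
```

Emit:
move_arm([
  [[0, 0, 0, 0, 0, 0], [0, 0, 0, 0, 0, 0], [0, 0, 0, 0, 0, 0]],
], jaw=0.6)

```text
clock: 30.62
eef_pos: [500.8, 367.1, 26.8]
tool_rot: [-3.141, -0.001, -0.013]
force: [0.1, -0.0, 0.1]
width: 51.3
```

Emit:
move_arm([
  [[0, 0, -0.02, 0, 0, 0], [0, 0, -0.07, 0, 0, 0], [0, 0, -0.13, 0, 0, 0], [0, 0.05, -0.16, 0, 0, -0.15], [0, 0.11, -0.17, 0, 0, -0.33], [0, 0.17, -0.17, 0, 0, -0.51], [0, 0.22, -0.17, 0, 0, -0.69], [0, 0.26, -0.17, 0, 0, -0.87], [0, 0.3, -0.17, 0, 0, -1.05], [0, 0.34, -0.17, 0, 0, -1.2], [0, 0.38, -0.17, 0, 0, -1.3], [0, 0.4, -0.17, 0, 0, -1.4], [0, 0.4, -0.17, 0, 0, -1.4]],
])

```text
clock: 32.25
eef_pos: [495.4, -35.1, 197.2]
tool_rot: [3.14, 0.001, 1.382]
force: [-0.5, -0.3, 0.7]
width: 51.2
```

Run:
```python
from h import *
show()
im=snap('side','s16.png');t=snap('top','t16.png')
```

```text
clk 32.25 [495.4 -35.1 197.2] rot [3.1 0.  1.4] F [-0.5 -0.3  0.7] w 51.2 q7 0.99
```

View pics/t16.png

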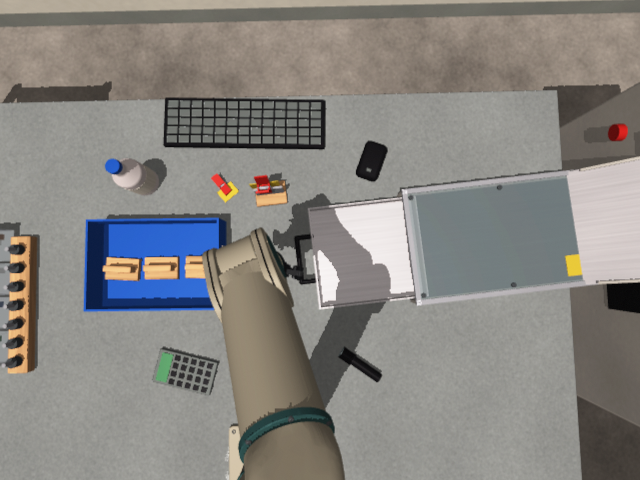

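View pics/s16.png

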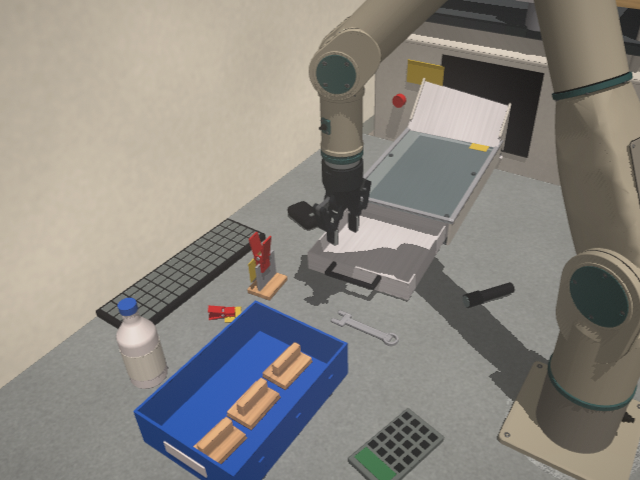

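Run:
```python
from h import *
show(((513,-83.3,120),1.667),((513,-83.3,26),1.667))
```

```text
clk 32.35 [495.6 -32.3 197.2] rot [ 3.1 -0.   1.4] F [ 0.5  0.4 -0.3] w 51.1 q7 0.99
[-0.047, 0.0264, 0.0772, 0.0014, -0.0003, -0.2815]
[-0.047, 0.0263, 0.1712, 0.0014, -0.0003, -0.2815]
```

Emit:
move_arm([
  [[-0.02, 0.01, 0.02, 0, 0, -0.14], [-0.047, 0.026, 0.05, 0, 0, -0.28], [-0.047, 0.026, 0.077, 0, 0, -0.28], [-0.047, 0.026, 0.077, 0, 0, -0.28], [-0.047, 0.026, 0.11, 0, 0, -0.28], [-0.047, 0.026, 0.14, 0, 0, -0.28], [-0.047, 0.026, 0.16, 0, 0, -0.28], [-0.047, 0.026, 0.171, 0, 0, -0.28], [-0.047, 0.026, 0.171, 0, 0, -0.28]],
], jaw=0.32)

```text
clock: 33.48
eef_pos: [512.7, -83.2, 25.8]
tool_rot: [3.141, 0.0, 1.668]
force: [0.8, 0.7, 1.3]
width: 27.2
```

Emit:
move_arm([
  [[0, 0, 0, 0, 0, 0], [0, 0, 0, 0, 0, 0], [0, 0, 0, 0, 0, 0], [0, 0, 0, 0, 0, 0]],
], jaw=0)

```text
clock: 33.98
eef_pos: [513.1, -83.7, 26.5]
tool_rot: [3.139, -0.0, 1.667]
force: [-1.6, 1.0, 6.9]
width: 10.2
```

Run:
```python
from h import *
p=ctrl.read_state()['eef_pos']
show(((535.3,-307,p[2]),1.667))
im=snap('side','s17.png')
cv2.imwrite('pics/s17c.png',cv2.resize(im['color'][180:320,290:470],(772,600),interpolation=2))
```

```text
clk 33.98 [513.1 -83.7  26.5] rot [ 3.1 -0.   1.7] F [-1.6  1.   6.9] w 10.2 q7 1.09
[-0.2244, 0.0006, -0.0, 0.0023, -0.0001, -0.0]
```

View pics/s17c.png

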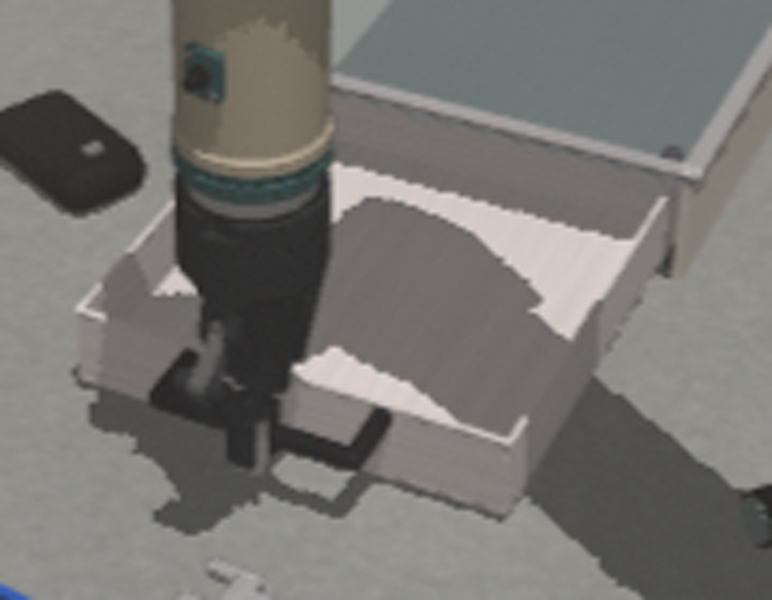

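Emit:
move_arm([
  [[-0.01, 0, 0, 0, 0, 0], [-0.03, 0, 0, 0, 0, 0], [-0.05, 0, 0, 0, 0, 0], [-0.075, 0, 0, 0, 0, 0], [-0.1, 0, 0, 0, 0, 0], [-0.125, 0, 0, 0, 0, 0], [-0.15, 0, 0, 0, 0, 0], [-0.17, 0, 0, 0, 0, 0], [-0.19, 0, 0, 0, 0, 0], [-0.205, 0, 0, 0, 0, 0], [-0.213, 0, 0, 0, 0, 0], [-0.218, 0, 0, 0, 0, 0], [-0.221, 0, 0, 0, 0, 0], [-0.223, 0, 0, 0, 0, 0], [-0.223, 0, 0, 0, 0, 0]],
])

```text
clock: 35.9
eef_pos: [533.3, -305.0, 26.5]
tool_rot: [-3.141, -0.001, 1.667]
force: [-2.6, 2.8, 8.4]
width: 10.1
```

Emit:
move_arm([
  [[-0.002, 0, 0, 0, 0, 0], [-0.004, 0, 0, 0, 0, 0], [-0.005, 0, 0, 0, 0, 0], [-0.005, 0, 0, 0, 0, 0]],
])

```text
clock: 36.4
eef_pos: [533.3, -305.0, 26.5]
tool_rot: [-3.14, -0.007, 1.669]
force: [-6.2, 11.1, 10.9]
width: 10.3
```

Emit:
move_arm([
  [[0.004, 0, 0, 0, 0, 0], [0.005, 0, 0, 0, 0, 0], [0.005, 0, 0, 0, 0, 0]],
], jaw=0.32)

```text
clock: 36.78
eef_pos: [533.6, -306.8, 25.3]
tool_rot: [3.142, 0.001, 1.666]
force: [-0.3, -0.5, 0.5]
width: 27.5
```

Run:
```python
from h import *
p=ctrl.read_state()['eef_pos']
show((p+[0,0,150],1.667),((560,60,230),0.05))
```

```text
clk 36.77 [ 533.6 -306.8   25.3] rot [3.1 0.  1.7] F [-0.3 -0.5  0.5] w 27.5 q7 1.55
[-0.0001, 0.0, -0.15, 0.0, 0.0008, -0.0007]
[0.3625, 0.0612, -0.205, -0.0006, 0.0007, -1.5253]
```

Emit:
move_arm([
  [[0, 0, -0.03, 0, 0, 0], [0, 0, -0.08, 0, 0, 0], [0, 0, -0.13, 0, 0, 0.1], [0.04, 0.02, -0.17, 0, 0, 0.28], [0.09, 0.03, -0.2, 0, 0, 0.46], [0.14, 0.05, -0.23, 0, 0, 0.64], [0.16, 0.06, -0.23, 0, 0, 0.82], [0.16, 0.06, -0.23, 0, 0, 1.0], [0.16, 0.06, -0.23, 0, 0, 1.18], [0.16, 0.06, -0.23, 0, 0, 1.36], [0.16, 0.06, -0.23, 0, 0, 1.54], [0.16, 0.06, -0.23, 0, 0, 1.6], [0.16, 0.06, -0.23, 0, 0, 1.6]],
])

```text
clock: 38.4
eef_pos: [578.1, -141.3, 255.3]
tool_rot: [3.141, -0.0, 0.067]
force: [0.0, 0.0, -0.2]
width: 27.8
```

Run:
```python
from h import *
show()
im=snap('side','s18.png');t=snap('top','t18.png')
cv2.imwrite('pics/s18c.png',cv2.resize(im['color'][225:305,230:330],(750,600),interpolation=2))
cv2.imwrite('pics/t18c.png',cv2.resize(t['color'][160:220,230:310],(800,600),interpolation=2))
```

```text
clk 38.40 [ 578.1 -141.3  255.3] rot [ 3.1 -0.   0.1] F [ 0.   0.  -0.2] w 27.8 q7 0.11
```

View pics/s18.png

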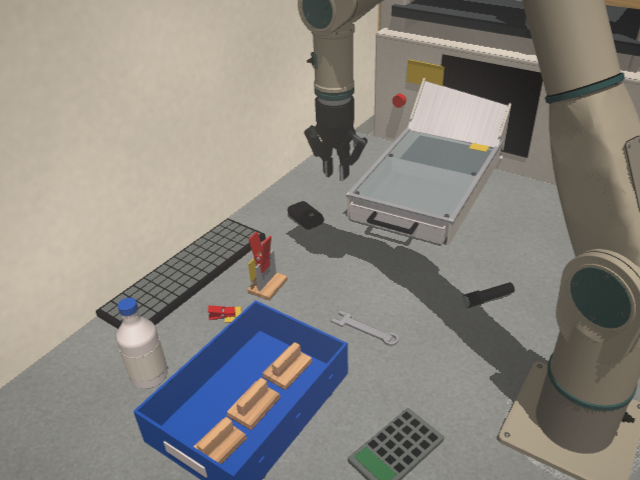

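View pics/s18c.png

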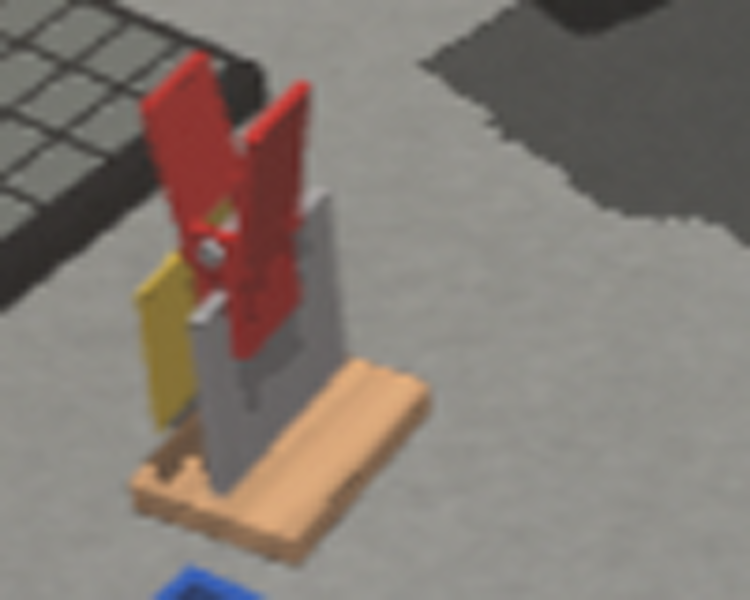

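View pics/t18c.png

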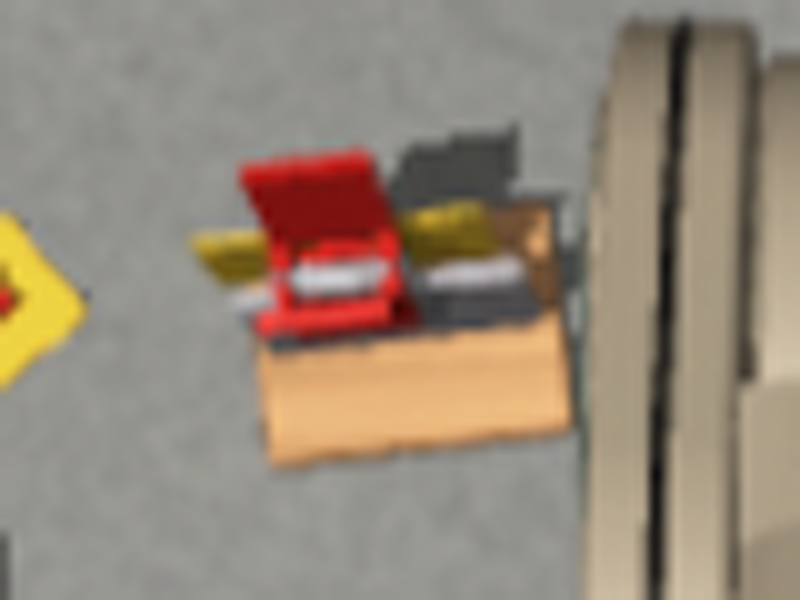

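Run:
```python
from h import *
s,t=[cam(get_image(n)) for n in('side','top')]
T=lambda x,y:np.array((230+x/10,160+y/10));S=lambda x,y:np.array((230+x/7.5,225+y/7.5))
def yaw(a,b): d=a-b; return np.arctan2(d[1],d[0])-np.pi/2
for nm,a,b,c,d in [('plate',T(240,302),T(524,270),S(207,312),S(318,195)),('farH',T(242,170),T(370,158),S(145,103),S(205,55)),('nearH',T(258,330),T(400,312),S(247,137),S(308,88))]:
    z=82 if nm=='plate' else 145
    A,B,C,D=[atz(t,q,z) for q in(a,b)]+[atz(s,q,z) for q in(c,d)]
    print(nm,'top',A,B,(A+B)/2,'yaw %.3f'%yaw(A,B),np.linalg.norm(A-B));print('   side',C,D,(C+D)/2,'yaw %.3f'%yaw(C,D),np.linalg.norm(C-D))
    P=(tri(t,a,s,c),tri(t,b,s,d)); print('   tri',*P,(P[0][0]+P[1][0])/2,'yaw %.3f'%yaw(P[0][0],P[1][0]))
F=[atz(t,T(*q),14) for q in [(268,468),(573,432),(258,350)]];print('foot',F,np.linalg.norm(F[0]-F[1]),'yaw %.3f'%yaw(F[0],F[1]))
F=[atz(s,S(*q),14) for q in [(298,545),(428,385),(137,490)]];print('foot side',F,np.linalg.norm(F[0]-F[1]),'yaw %.3f'%yaw(F[0],F[1]))
```

```text
plate top [682.7  20.1  82. ] [688.9 -48.8  82. ] [685.8 -14.4  82. ] yaw 0.090 69.1914853484459
   side [683.   16.6  82. ] [688.7 -43.8  82. ] [685.8 -13.6  82. ] yaw 0.095 60.707759723118365
   tri (array([681.5,  19.3,  84.6]), np.float64(1.569650430603129)) (array([690.6, -47.9,  78.3]), np.float64(2.532948079060176)) [686.1 -14.3  81.5] yaw 0.135
farH top [702.   10.3 145. ] [704.1 -18.9 145. ] [703.   -4.3 145. ] yaw 0.071 29.30453270012474
   side [703.    9.4 145. ] [702.8 -17.5 145. ] [702.9  -4.1 145. ] yaw -0.010 26.926212301401392
   tri (array([702. ,  10.3, 146. ]), np.float64(0.35343928226825255)) (array([704.2, -18.9, 143.7]), np.float64(0.3557492547947376)) [703.1  -4.3 144.8] yaw 0.077
nearH top [665.1   7.2 145. ] [668.5 -25.2 145. ] [666.8  -9.  145. ] yaw 0.104 32.540643397464486
   side [668.3   7.1 145. ] [667.6 -20.1 145. ] [667.9  -6.5 145. ] yaw -0.026 27.1952239568739
   tri (array([666. ,   7.8, 146.1]), np.float64(2.5687471467143648)) (array([669.9, -24.3, 141.3]), np.float64(1.939048950837753)) [668.   -8.2 143.7] yaw 0.122
foot [array([651.3,  23. ,  14. ]), array([658.8, -55.6,  14. ]), array([682. ,  25.2,  14. ])] 78.986197399585 yaw 0.095
foot side [array([650.2,  25.9,  14. ]), array([660.2, -52.3,  14. ]), array([706.2,  31.6,  14. ])] 78.91801203501572 yaw 0.127
```

Run:
```python
from h import *
show(((685.3,-6.5,200),0.095))
```

```text
clk 38.60 [ 578.  -141.2  255.3] rot [-3.1 -0.   0.1] F [-0.5  0.1  0.5] w 27.3 q7 0.11
[0.1161, -0.1271, 0.0553, -0.0, -0.0001, -0.0275]
```

Emit:
move_arm([
  [[0.03, -0.03, 0, 0, 0, 0], [0.06, -0.07, 0.01, 0, 0, -0.028], [0.09, -0.1, 0.02, 0, 0, -0.028], [0.11, -0.12, 0.04, 0, 0, -0.028], [0.116, -0.127, 0.055, 0, 0, -0.028], [0.116, -0.127, 0.055, 0, 0, -0.028], [0.116, -0.127, 0.055, 0, 0, -0.028]],
], jaw=0.75)

```text
clock: 39.48
eef_pos: [685.0, -8.5, 200.9]
tool_rot: [3.14, -0.0, 0.093]
force: [0.6, -0.3, 0.3]
width: 63.6
```

Run:
```python
from h import *
show(((685.3,-6.5,108),0.095))
im=snap('side','s19.png')
cv2.imwrite('pics/s19c.png',cv2.resize(im['color'][185:305,190:350],(800,600),interpolation=2))
```

```text
clk 39.48 [685.   -8.5 200.9] rot [ 3.1 -0.   0.1] F [ 0.6 -0.3  0.3] w 63.6 q7 -0.10
[0.0005, -0.0021, 0.0929, 0.0013, -0.0002, -0.002]
```

View pics/s19c.png

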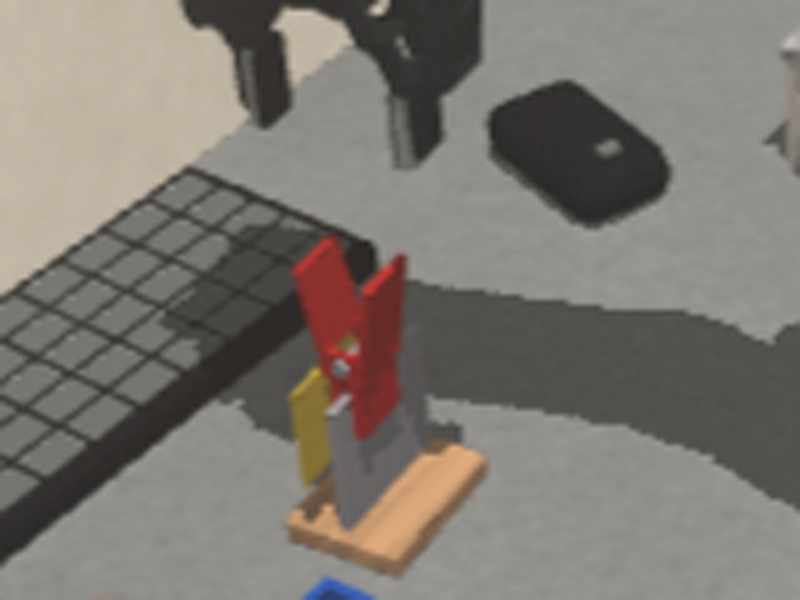

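Emit:
move_arm([
  [[0, -0.001, 0.02, 0, 0, 0], [0, -0.001, 0.04, 0, 0, 0], [0, -0.001, 0.06, 0, 0, 0], [0, -0.001, 0.08, 0, 0, 0], [0, -0.001, 0.09, 0, 0, 0], [0, -0.001, 0.0925, 0, 0, 0], [0, -0.001, 0.0925, 0, 0, 0]],
])

```text
clock: 40.4
eef_pos: [685.5, -5.5, 108.1]
tool_rot: [-3.142, -0.001, 0.095]
force: [-0.2, -0.3, 0.2]
width: 64.2
```

Run:
```python
from h import *
show(((685.3,-6.5,108),0.095))
im=snap('side','s20.png')
cv2.imwrite('pics/s20c.png',cv2.resize(im['color'][205:305,210:340],(780,600),interpolation=2))
```

```text
clk 40.40 [685.5  -5.5 108.1] rot [-3.1 -0.   0.1] F [-0.2 -0.3  0.2] w 64.2 q7 -0.13
[-0.0003, 0.001, 0.0001, -0.0, -0.0007, -0.0001]
```

View pics/s20c.png

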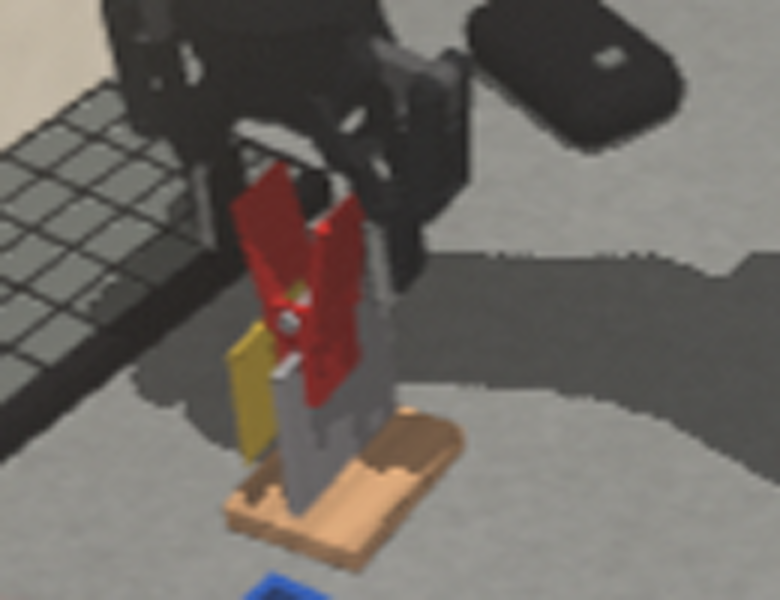

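Emit:
move_arm([
  [[0, 0, 0, 0, 0, 0], [0, 0, 0, 0, 0, 0], [0, 0, 0, 0, 0, 0], [0, 0, 0, 0, 0, 0], [0, 0, 0, 0, 0, 0]],
], jaw=0.1)

```text
clock: 41.08
eef_pos: [685.1, -5.6, 107.7]
tool_rot: [3.142, 0.0, 0.095]
force: [-0.4, -0.6, -0.9]
width: 20.2
```

Run:
```python
from h import *
show()
im=snap('side','s21.png')
cv2.imwrite('pics/s21c.png',cv2.resize(im['color'][205:305,210:340],(780,600),interpolation=2))
```

```text
clk 41.08 [685.1  -5.6 107.7] rot [3.1 0.  0.1] F [-0.4 -0.6 -0.9] w 20.2 q7 -0.13
```

View pics/s21c.png

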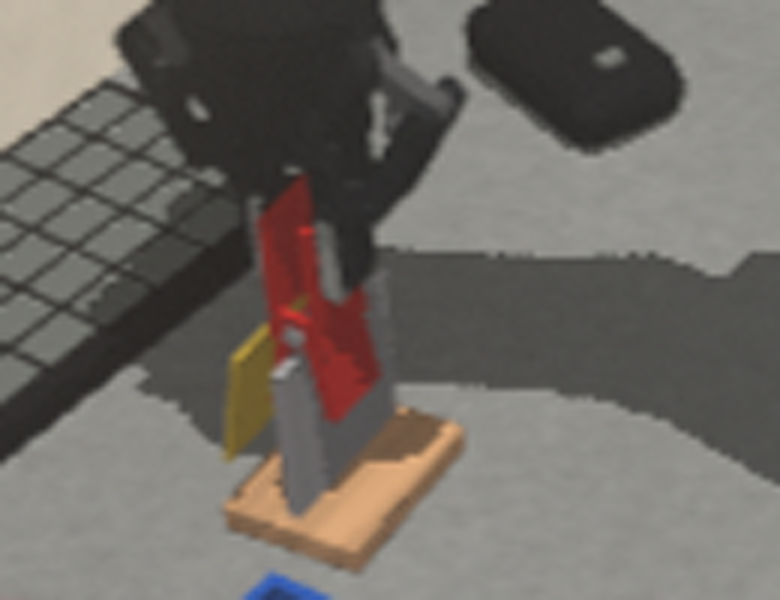

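Emit:
move_arm([
  [[0, 0, -0.01, 0, 0, 0], [0, 0, -0.03, 0, 0, 0], [0, 0, -0.05, 0, 0, 0], [0, 0, -0.08, 0, 0, 0], [0, 0, -0.11, 0, 0, 0], [0, 0, -0.12, 0, 0, 0], [0, 0, -0.12, 0, 0, 0]],
])

```text
clock: 42.0
eef_pos: [685.5, -5.5, 228.9]
tool_rot: [3.141, -0.002, 0.095]
force: [-0.0, -0.0, -1.2]
width: 20.2
```

Run:
```python
from h import *
show(((615,200,225),-0.012))
im=snap('side','s22.png');snap('top','t22.png')
cv2.imwrite('pics/s22c.png',cv2.resize(im['color'][155:305,190:350],(640,600),interpolation=2))
a=cv2.imread('pics/t22.png');cv2.imwrite('pics/t22c.png',cv2.resize(a[205:325,75:235],(800,600),interpolation=2))
```

```text
clk 42.00 [685.5  -5.5 228.9] rot [ 3.1 -0.   0.1] F [-0.  -0.  -1.2] w 20.2 q7 -0.09
[-0.0507, -0.2113, 0.0038, 0.0001, -0.0018, 0.107]
```

View pics/s22c.png

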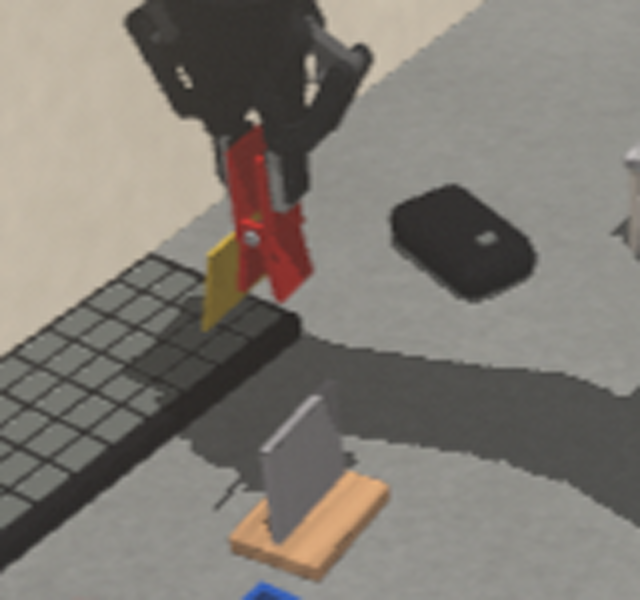

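View pics/t22c.png

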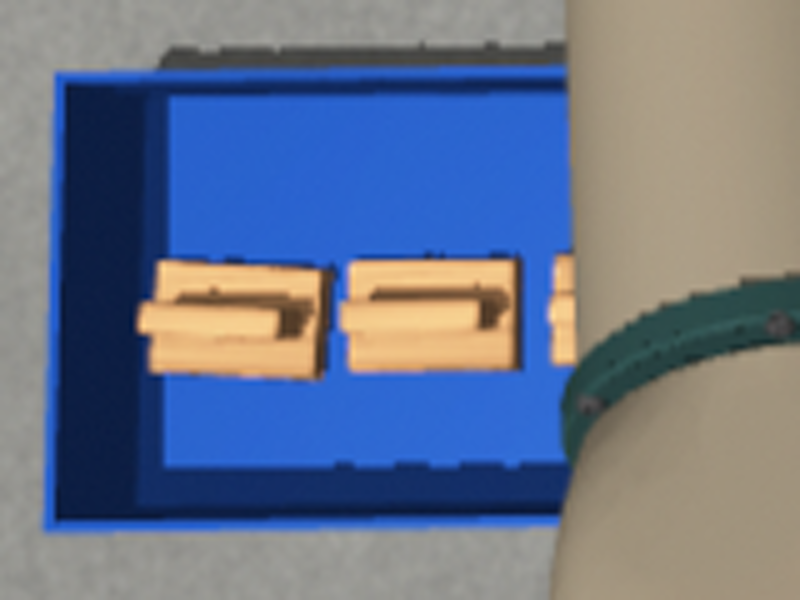

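Emit:
move_arm([
  [[-0.005, -0.02, 0, 0, 0, 0.03], [-0.015, -0.06, 0, 0, 0, 0.06], [-0.025, -0.11, 0, 0, 0, 0.09], [-0.04, -0.16, 0, 0, 0, 0.107], [-0.05, -0.2, 0, 0, 0, 0.107], [-0.051, -0.211, 0.004, 0, 0, 0.107], [-0.051, -0.211, 0.004, 0, 0, 0.107], [-0.051, -0.211, 0.004, 0, 0, 0.107]],
])

```text
clock: 43.1
eef_pos: [615.1, 197.1, 223.2]
tool_rot: [3.14, 0.0, -0.015]
force: [0.6, 0.0, -0.8]
width: 20.0
```

Run:
```python
from h import *
show(((615,200,150),-0.012))
im=snap('side','s23.png');t=snap('top','t23.png')
cv2.imwrite('pics/s23c.png',cv2.resize(im['color'][190:370,130:370],(800,600),interpolation=2))
a=t['color'];cv2.imwrite('pics/t23c.png',cv2.resize(a[175:325,75:275],(800,600),interpolation=2))
print(proj(cam(im),[(615,200,85),(615,200,219),(615,200,200)]),proj(cam(t),[(615,200,85)]))
```

```text
clk 43.10 [615.1 197.1 223.2] rot [ 3.1  0.  -0. ] F [ 0.6  0.  -0.8] w 20.0 q7 -0.51
[-0.0001, -0.0031, 0.0732, 0.002, 0.0004, -0.0029]
[[225.6 329.5]
 [215.7 276. ]
 [217.2 284.1]] [[179.3 219.6]]
```

View pics/s23c.png

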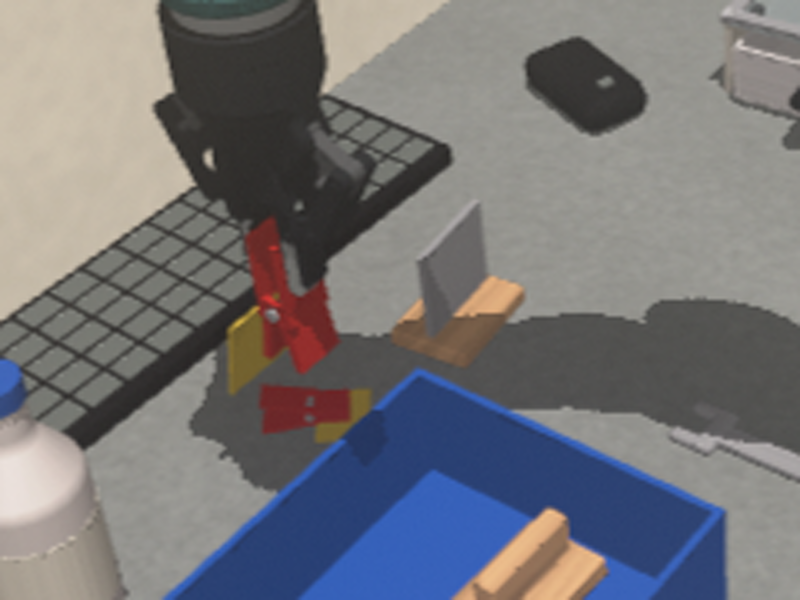

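View pics/t23c.png

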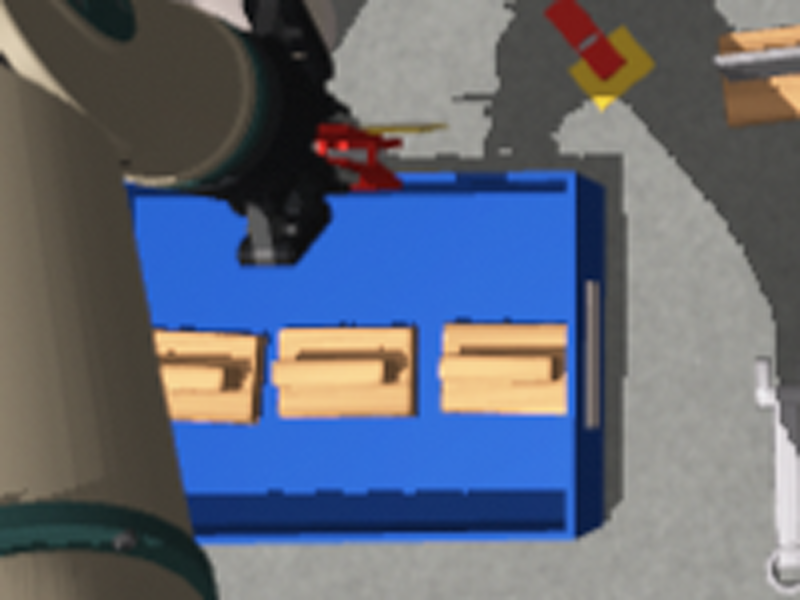

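Run:
```python
from h import *
im=get_image('side');c=cam(im)
print(proj(c,[(615,212,213),(615,182,213),(611,212,213),(619,212,213)]))
print('pin from side at z213',atz(c,(211.6,284.2),213))
print([proj(c,[(x,200,85)])[0] for x in(612.5,615,617.5)])
cv2.imwrite('pics/s24c.png',cv2.resize(im['color'][240:340,180:280],(600,600),interpolation=2))
```

```text
[[211.6 282.4]
 [222.8 273. ]
 [213.3 283.1]
 [209.9 281.6]]
pin from side at z213 [611.7 215.7 213. ]
[array([226.6, 330. ]), array([225.6, 329.5]), array([224.6, 329. ])]
```

View pics/s24c.png

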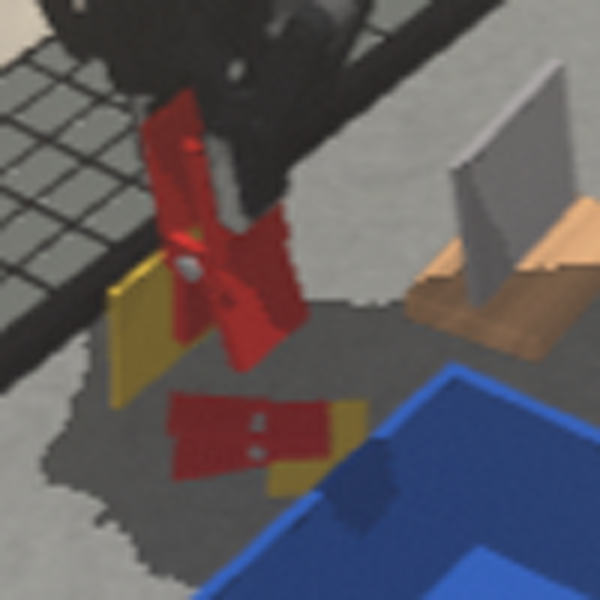

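Emit:
move_arm([
  [[0, -0.002, 0.02, 0, 0, 0], [0, -0.002, 0.045, 0, 0, 0], [0, -0.002, 0.065, 0, 0, 0], [0, -0.002, 0.078, 0, 0, 0], [0, -0.002, 0.083, 0, 0, 0], [0, -0.002, 0.083, 0, 0, 0], [0, -0.002, 0.083, 0, 0, 0]],
])

```text
clock: 44.12
eef_pos: [615.0, 201.9, 141.7]
tool_rot: [-3.141, -0.001, -0.012]
force: [-1.1, -0.3, -0.9]
width: 20.1
```

Run:
```python
from h import *
show(((615,200,109),-0.012))
im=snap('side','s25.png');t=snap('top','t25.png')
cv2.imwrite('pics/s25c.png',cv2.resize(im['color'][270:370,180:280],(600,600),interpolation=2))
a=t['color'];cv2.imwrite('pics/t25c.png',cv2.resize(a[185:245,140:220],(800,600),interpolation=2))
```

```text
clk 44.12 [615.  201.9 141.7] rot [-3.1 -0.  -0. ] F [-1.1 -0.3 -0.9] w 20.1 q7 -0.54
[-0.0, 0.0019, 0.0327, -0.0006, -0.0015, -0.0001]
```

View pics/s25c.png

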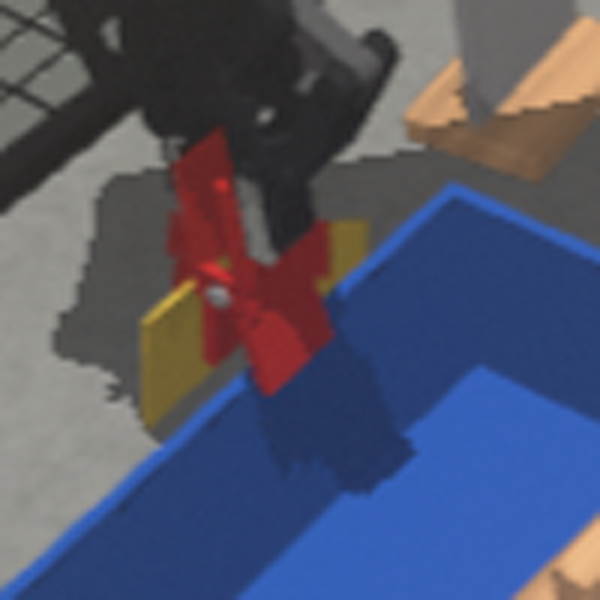

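View pics/t25c.png

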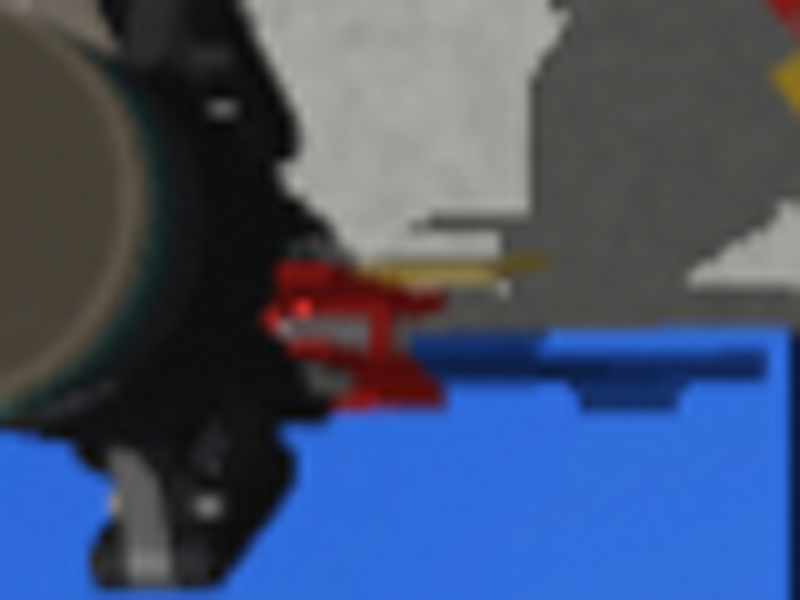

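Emit:
move_arm([
  [[0, 0.001, 0.006, 0, 0, 0], [0, 0.001, 0.012, 0, 0, 0], [0, 0.001, 0.018, 0, 0, 0], [0, 0.001, 0.024, 0, 0, 0], [0, 0.001, 0.029, 0, 0, 0], [0, 0.001, 0.032, 0, 0, 0], [0, 0.001, 0.032, 0, 0, 0]],
])

```text
clock: 45.1
eef_pos: [615.3, 200.7, 108.9]
tool_rot: [-3.141, -0.002, -0.012]
force: [3.8, 0.6, -0.8]
width: 20.2
```

Run:
```python
from h import *
show()
im=snap('side','s26.png');t=snap('top','t26.png')
cv2.imwrite('pics/s26c.png',cv2.resize(im['color'][270:370,180:280],(600,600),interpolation=2))
a=t['color'];cv2.imwrite('pics/t26c.png',cv2.resize(a[185:245,140:220],(800,600),interpolation=2))
```

```text
clk 45.10 [615.3 200.7 108.9] rot [-3.1 -0.  -0. ] F [ 3.8  0.6 -0.8] w 20.2 q7 -0.55
```

View pics/s26c.png

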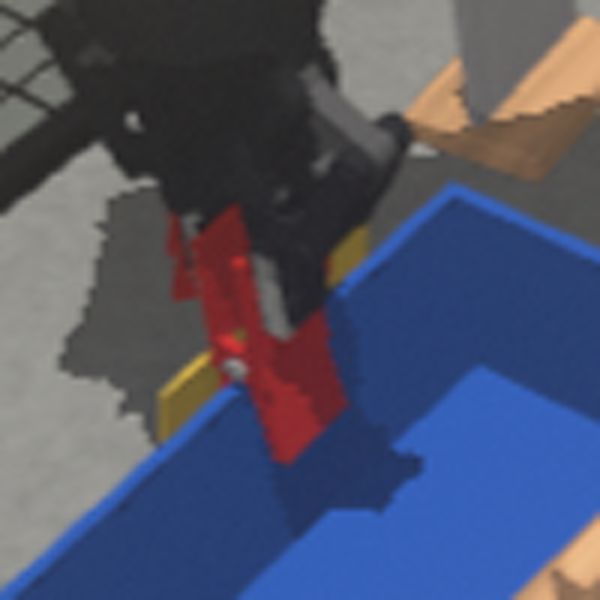

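View pics/t26c.png

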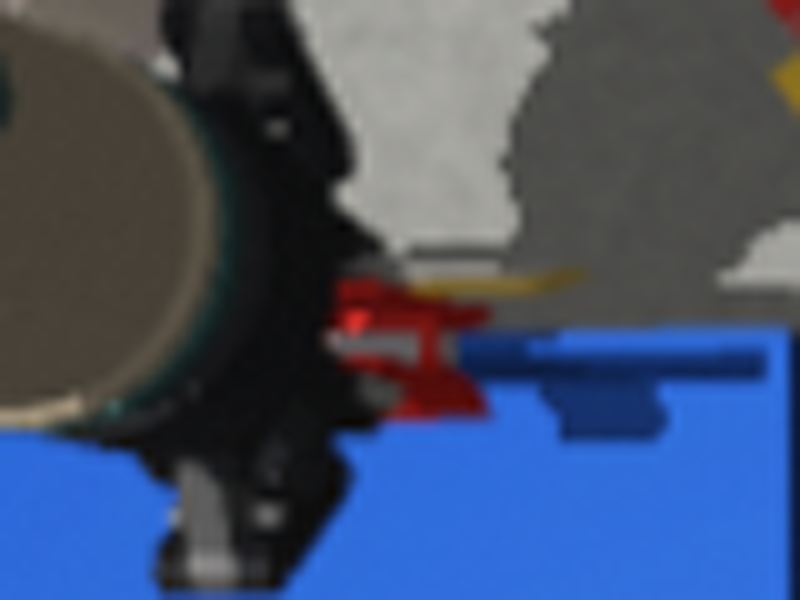

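Emit:
move_arm([
  [[0.001, 0, 0, 0, 0, 0], [0.002, 0, 0, 0, 0, 0], [0.002, 0, 0, 0, 0, 0]],
])

```text
clock: 45.58
eef_pos: [615.6, 200.6, 108.6]
tool_rot: [3.141, 0.002, -0.012]
force: [-0.0, 1.0, -0.7]
width: 20.0
```

Emit:
move_arm([
  [[0, 0, 0, 0, 0, 0], [0, 0, 0, 0, 0, 0], [0, 0, 0, 0, 0, 0]],
], jaw=0.35)

```text
clock: 45.95
eef_pos: [616.3, 200.7, 108.8]
tool_rot: [3.142, 0.0, -0.012]
force: [0.2, -0.1, -0.9]
width: 30.0
```

Emit:
move_arm([
  [[0, 0, 0, 0, 0, 0], [0, 0, 0, 0, 0, 0], [0, 0, 0, 0, 0, 0]],
], jaw=0.75)

```text
clock: 46.32
eef_pos: [616.4, 200.7, 108.9]
tool_rot: [-3.142, -0.0, -0.012]
force: [-0.3, 0.3, 0.5]
width: 63.9
```

Run:
```python
from h import *
show()
im=snap('side','s27.png');t=snap('top','t27.png')
cv2.imwrite('pics/s27c.png',cv2.resize(im['color'][270:370,180:280],(600,600),interpolation=2))
```

```text
clk 46.33 [616.4 200.7 108.9] rot [-3.1 -0.  -0. ] F [-0.3  0.3  0.5] w 63.9 q7 -0.55
```

View pics/s27c.png

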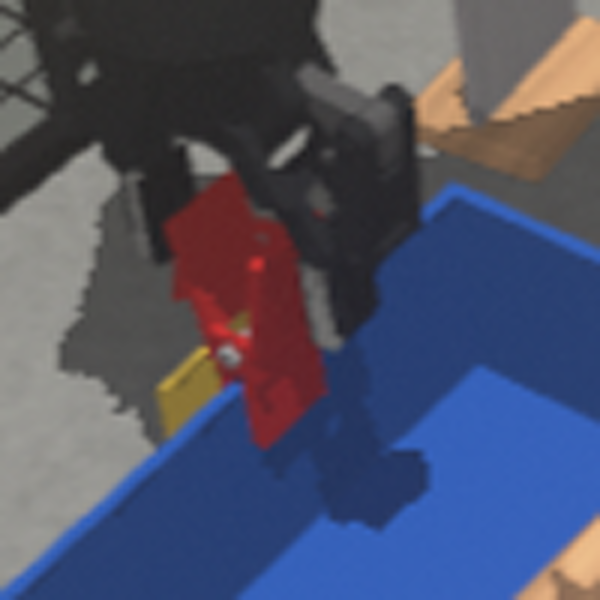

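Emit:
move_arm([
  [[0, 0, -0.01, 0, 0, 0], [0, 0, -0.03, 0, 0, 0], [0, 0, -0.06, 0, 0, 0], [0, 0, -0.1, 0, 0, 0], [0, 0, -0.14, 0, 0, 0], [0, 0.04, -0.17, 0, 0, 0], [-0.03, 0.1, -0.19, 0, 0, 0], [-0.06, 0.16, -0.2, 0, 0, 0], [-0.08, 0.22, -0.2, 0, 0, 0], [-0.1, 0.28, -0.2, 0, 0, 0], [-0.1, 0.34, -0.2, 0, 0, 0], [-0.1, 0.4, -0.2, 0, 0, 0], [-0.1, 0.4, -0.2, 0, 0, 0]],
])

```text
clock: 48.05
eef_pos: [510.3, -204.2, 309.4]
tool_rot: [3.138, -0.0, -0.021]
force: [0.0, 0.5, -0.5]
width: 64.4
```

Run:
```python
from h import *
show()
im=snap('side','s28.png');t=snap('top','t28.png')
cv2.imwrite('pics/s28c.png',cv2.resize(im['color'][270:370,170:290],(720,600),interpolation=2))
cv2.imwrite('pics/t28c.png',cv2.resize(t['color'][170:320,75:275],(800,600),interpolation=2))
```

```text
clk 48.05 [ 510.3 -204.2  309.4] rot [ 3.1 -0.  -0. ] F [ 0.   0.5 -0.5] w 64.4 q7 0.22
```

View pics/s28.png

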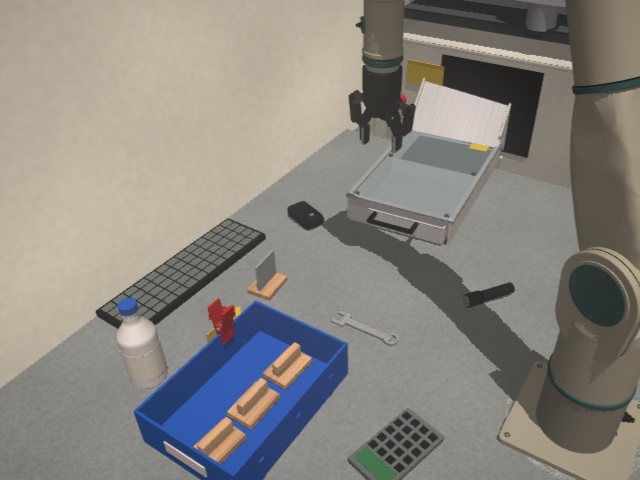

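View pics/s28c.png

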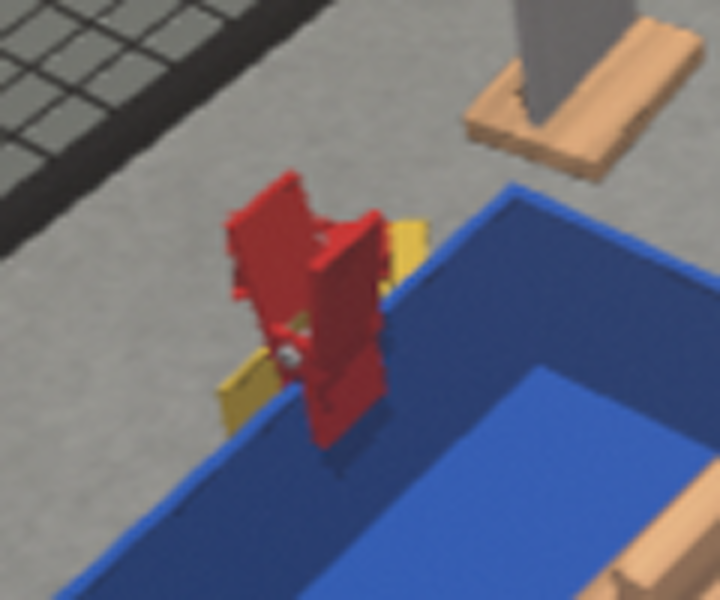

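View pics/t28c.png

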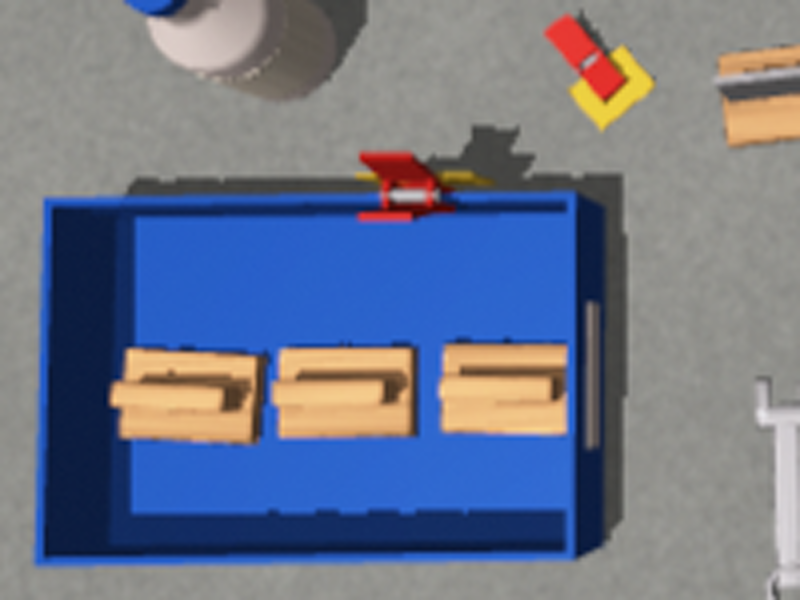

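View pics/t28.png

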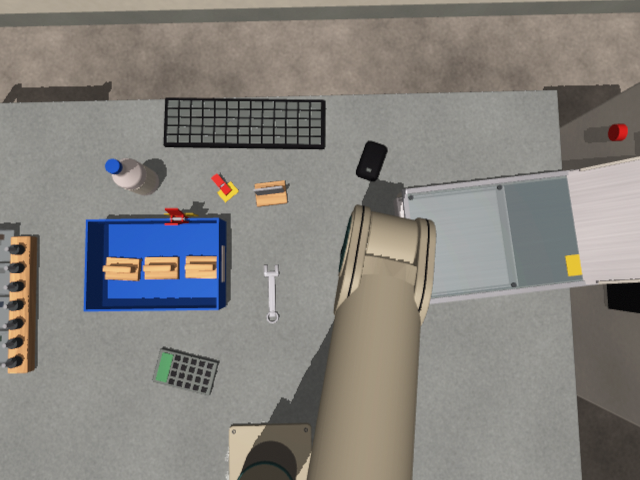

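Run:
```python
from h import *
s,t=[cam(get_image(n)) for n in('side','top')]
print('pin near end',tri(s,(218,329.2),t,(172,219)))
print('far handle top outer', tri(s,(170+228/6,270+220/6),t,(75+360/4,170+154/4)),tri(s,(170+297/6,270+172/6),t,(75+408/4,170+153/4)))
T=lambda x,y:(75+x/4,170+y/4)
for c in [[(125,348),(266,353),(258,443),(119,438)],[(279,348),(415,346),(416,436),(279,437)],[(443,344),(567,345),(567,433),(443,433)]]:
    P=np.array([atz(t,T(*q),19) for q in c]);print(P.mean(0),np.linalg.norm(P[1]-P[0]),np.linalg.norm(P[1]-P[2]))
P=np.array([atz(t,T(*q),85) for q in [(44,199),(576,192),(576,559),(37,563)]]);print('tote',P.mean(0),P[0],P[1])
a=cv2.imread('pics/side0.png');b=cv2.imread('pics/s28.png')
A=cv2.cvtColor(a,6)[205:240,360:450].astype(np.float32);B=cv2.cvtColor(b,6)[205:240,360:450].astype(np.float32)
print('tray shift px',cv2.phaseCorrelate(A,B,cv2.createHanningWindow((90,35),cv2.CV_32F)))
```

```text
pin near end (array([617. , 214.7,  97.1]), np.float64(3.3056069365431884))
far handle top outer (array([634.8, 213.7, 145.8]), np.float64(0.9627416688784657)) (array([633.5, 185.8, 144.9]), np.float64(2.24120989068272))
[500.3 363.8  19. ] 89.62516594486294 56.983093038442334
[500.3 265.5  19. ] 86.31593836816337 56.94516398996939
[499.8 165.5  19. ] 78.7646171724928 55.6734210184457
tote [509.6 265.3  85. ] [620.1 424.1  85. ] [616.7 104.7  85. ]
tray shift px ((0.4012336814867794, -0.37628779829016423), 1.0238248922206736)
```

Run:
```python
from h import *
print(job.finish_job())
```

```text
the job is handed in; nothing more can be done
None
```

The job is handed in at about 48 s, with the three birch blocks (all that were present) in the tote, the tray home and the ticket clipped on. `finish_job` gives no verdict, so this rests on my own last checks.

- **Blocks:** I pulled the tray out about 220 mm and moved the blocks one at a time. One block was knocked aside in the tray during the run, so I measured it again before grasping it. All three stand base down and apart on the tote floor, near (500, 165), (500, 265) and (500, 364) mm. The tote centre measured (510, 265) mm and it did not move.
- **Tray:** I pushed it in until the wrist force rose against the home stop, reading 11 N. Its picture now matches the starting one to about half a pixel, roughly 1 mm.
- **Ticket:** I took the larger clip off the stand and clamped it on the tote's far wall with the ticket outside. The pin is about 12 mm above the rim and within about 2 mm of the wall's middle plane. The two views disagreed by about 3 mm on the pin, which is still inside the limits. The clip looks upright in the side view; I did not compute its tilt or measure its clamping force.
- **Bystanders:** By eye, the mouse, bottle and spanner look unmoved in the last pictures, and the arm touches nothing.

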